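# Leave the laboratory bath to cool: heat off, pump to the preset, lid on

## Task

The bath's run is over and it must cool slowly under cover. First turn the heater control's bar knob fully anticlockwise to its off stop, then turn the pump control's round dial until its white line points at the dark steel preset tab (leave the tab itself where it is set), and finally lay the lid squarely over the bath's round well, lowering it gently until it sits flat. Do not push the beaker or the dish about, and leave everything standing released.

Things in the scene. Friction and masses are not known exactly. Their poses are not given: they have to be found in the camera images.
- heat_knob (a joint): Angle of the heater control's bar knob, rad. 0 = fully anticlockwise (seen from above), at its off stop, with the white-lined end of the bar at the wide black tick on the box; the angle grows as the knob turns clockwise, up to 4.7. Stiff to turn (about 0.1 N m) and stays where it is left.
- heater_box: Heater control: a white box 130 x 130 mm, 70 mm high, light grey top, fixed to the bench; it carries the bar knob. Either control may stand on the left or the right. Origin: centre of its underside, -x is its front, z up. The wide black off tick is at its -x side.
- heat_knob_grip (a point): On the heater knob's vertical axis, 104 mm above the bench, at grip height. Black knob: round skirt 72 mm in diameter, its top 82 mm above the bench, with an upright bar grip 66 mm long, 16 mm thick, 38 mm high (82 to 120 mm above the bench). x runs along the bar (white-lined end towards -x), y across it, z up; turns with the knob.
- heat_knob_pointer (a point): Top of the heater knob's white-lined end, 33 mm from the knob's axis; at the off stop it is at the wide black tick.
- pump_dial (a joint): Angle of the pump control's round dial, rad: 0 at its anticlockwise stop, growing clockwise seen from above, up to 4.7. Stiff to turn (about 0.08 N m) and stays where it is left.
- preset_tab (a joint): Angle of the preset tab around the same axis and on the same scale as pump_dial: the dial's line points at the tab when the two angles are equal. Always set clockwise of the dial's start, by 0.5 to 1.9 rad. Stiff; not to be moved.
- pump_box: Pump control: a box like the heater's, fixed to the bench; it carries the round dial and the preset tab. Origin: centre of its underside, -x is its front, z up.
- pump_dial_grip (a point): On the pump dial's vertical axis, 104 mm above the bench, at grip height. Black fluted round grip 52 mm in diameter, 38 mm high (82 to 120 mm above the bench) on a round skirt 72 mm in diameter, with one white line on the grip's top and on the skirt. The line lies towards -x, z is up; turns with the dial.
- pump_dial_line (a point): Outer end of the dial's white line, on the skirt, 36 mm from the dial's axis, 82 mm above the bench. Its -x axis points along the line, outwards.
- preset_tab_tip (a point): Middle of the preset tab, a small dark steel block 15 mm long, 9 mm wide and 7 mm high beside the dial's skirt, 45 mm from the dial's axis; its top is 78.5 mm above the bench.
- bath_well (a point): Centre of the mouth of the bath's round well, at the level of the bath's top, 110 mm above the bench. The bath is a white box 200 x 200 mm, fixed to the bench; the well is 110 mm in diameter and 85 mm deep.
- lid_center (a point): Centre of the lid, on its axis, half-way up: 30.5 mm above its underside. Loose steel disc 140 mm in diameter, 61 mm high in all with its handle. Under the disc a round lip, 96 mm in diameter, 10 mm deep, enters the well with 7 mm of play all round; the lid starts on the bench, resting on the lip. Seated, this point is 20.5 mm above bath_well. z is up.
- lid_handle (a point): Centre of the lid's black bar handle, 19.5 mm above lid_center: the bar is 72 mm long along x, 16 mm thick along y, 22 mm high, on two posts, 22 mm clear of the disc below. z is up.
- lid: The same lid as a body (0.2 to 0.4 kg); its origin is lid_center.
- beaker: Empty glass beaker, 64 mm in diameter, 85 mm high, in front of the bath, to be left alone. Origin at its underside.
- dish: White ceramic dish, 110 mm in diameter, 40 mm high, standing on the side of the bath opposite the lid, to be left alone. Origin at its underside.
Not all that is in view belongs to the job. There is more than one size of the lid; the job needs the larger.

How it is judged (in metres and radians):
On the way, in this order (a step that is already met when the one before it is completed fails the run):
1. the heater knob is at its off stop and let go (value of joint heat_knob below 0.08 rad and contact force between the fingers and heat_knob below 0.2 N), for 0.2 s.
2. with the heat off, the pump dial's line points at the preset tab and the dial is let go (value of joint heat_knob below 0.08 rad and y of preset_tab_tip in the frame of pump_dial_line between -0.0055 and 0.0055 m and x of preset_tab_tip in the frame of pump_dial_line below 0 m and contact force between the fingers and pump_dial below 0.2 N), for 0.2 s.
3. the lid sits flat over the well (horizontal distance between lid_center and bath_well below 0.01 m and z of lid_center in the frame of bath_well between 0.017 and 0.0235 m and angle between lid_center's own z axis and vertical below 0.05 rad), for 0.2 s.
At the end, for the whole second after the job is handed in: Heater knob within 0.08 rad of its anticlockwise stop; middle of the preset tab within 5.5 mm of the pump dial's line produced (about 7 degrees); lid on the bath, axis within 10 mm of the well's, within 3 mm of its seated height, tilted under 0.05 rad, released and at rest (all of step 3 and value of joint heat_knob below 0.08 rad and y of preset_tab_tip in the frame of pump_dial_line between -0.0055 and 0.0055 m and x of preset_tab_tip in the frame of pump_dial_line below 0 m and contact force between the fingers and lid below 0.2 N and linear speed of lid below 0.02 m/s); the robot touches nothing.
It fails at once if the preset tab is moved by more than 5 mm (distance of preset_tab_tip from where it was at the start of the episode above 0.005 m).
It fails at once if the beaker or the dish is pushed more than 25 mm (distance of any of beaker, dish from where it was at the start of the episode above 0.025 m).
It fails at once if the lid is dropped: it falls faster than 0.6 m/s with the fingers off it (linear speed of lid above 0.6 m/s and contact force between the fingers and lid below 0.2 N).
It also fails if it takes over 72 s, if anything falls off the work surface, if the arm or the gripper's body presses on something with over 40 N, if the wrist force passes 120 N, or if a joint passes its speed limit or range.

## Robot

A 6-joint arm with a two-finger parallel gripper is mounted at the origin on the work surface. World frame = base frame: x ahead of the robot, y to its left, z up, the work surface at z = 0. Lengths are in mm, angles in rad, forces in N, time in s.
With the tool pointing down it reaches from about 350 to 775 mm from the base axis. Payload 7.3 kg.
Tool frame: the origin (TCP) lies midway between the tips of the shut fingers; the grasp point (between the pads) lies 19 mm behind it (grasp_offset is the z of the grasp point in the tool frame, in mm); z points along the fingers, y is the direction in which the jaws open and shut (so a half turn about z gives the same grasp; the last joint's range is limited). The gripper opens to 92 mm and grips with 3 to 60 N. Pads are 19 mm wide; open, the fingers measure 130 mm over their backs; the gripper's body (75 mm by 190 mm) begins 47 mm behind the grasp point.
Start: joints at [1.195, 0.342, 1.524, -0, 1.275, -0.146], TCP at [119.569, 511.222, 226.741] pointing down, gripper open.
Joint ranges: [-2.53, 2.53], [-0.77, 2.02], [0.04, 2.7], [-1, 4.14], [0.28, 2.66], [-3.11, 3.11]. Speed limits (rad/s): [2.57, 2.57, 3.14, 3.14, 3.14, 3.14].

## Interface

Orientations are given as [roll, pitch, yaw] about the fixed x, y, z axes, in that order (R = Rz(yaw) Ry(pitch) Rx(roll)).
In Python, from plant import get_obs, capture, camera_model, close_job, boxes_of, regions_of, place_of, grasp_offset gives the robot as it stands. The module is installed in compiled form; this text tells all that it offers.
- The arm moves only by the tool send_rows, never from a script. Its argument "targets" is a list that holds one entry, the list of rows, each a list of 7 numbers: the turn, a rotation vector about the tool's x, y, z in degrees, then the shift along the tool's x, y, z in mm, then the closure, from -1 (fully open) to 1 (shut). A call has 1 to 5 rows; each row is the pose to reach, as a shift and turn from the pose commanded when the call began, along the tool's axes at that moment; what a row does not reach only later rows make up. A row lasts 1/12 s, in which the tool goes at most 41.7 mm and 7.16 degrees, less where a joint would pass 70% of its speed; a pose out of reach is approached as far as the arm can. A call with a gripper value outside its range is refused whole. The fingers move at their own pace and stop on an object; the grip force is fixed at half the most. Time passes only in rows, so rows that repeat a pose let the fingers close. It gives the time, the measured TCP pose, the force and the opening at its end, in the units of the state.
- get_obs(): the state, without advancing time (a new reading comes with each control period).
- capture(name): name is "scene" or "side" or "wrist"; returns the picture (480x640x3 uint8, red, green, blue); there is no depth.
- camera_model(name): a dict with "K" (3x3 intrinsics, pixels), "world_to_cam" (4x4, takes a point from world to camera coordinates). Camera axes: x right, y up, looking along -z (the intrinsics and any distortion apply to the point x, -y, -z); pixel columns grow to the right and rows downward; lengths in mm; the calibration is good to about 2 mm. A picture is of the moment at which its call begins: read the wrist's pose just before it. camera_model takes no time and is no camera call; for the wrist camera it gives the pose at the moment of the call.
- close_job(): hands the job in, once; it reports no verdict.
Trained networks look in the newest picture that a camera, given by its name, has taken for a name from the list of things; names that differ only in an ending like _2 or _b are one class to them, and where a whole thing is asked for, a point or a joint stands for the part that bears it (a point fixed in the world has none). Each returns a list of dicts, best first, with "conf" (0 to 1); they miss things now and then, are a little off and sometimes report something else, mostly with a low value. They report only what shows in the picture. A call takes as long as a camera call. They do not tell look-alikes from the thing itself.
- boxes_of(label, camera): "location" ([row, column] in pixels, amid what is visible of it).
- regions_of(label, camera): "region" (480x640 bool, what is visible of it) and "location" ([row, column] in pixels, amid what is visible of it).
- place_of(label, camera): "location" ([row, column] in pixels: a listed point, or the origin of a listed thing).
The state is a dict: "time": time; "joint_positions": joint angles; "dq": joint speeds; "tau": joint torques, N m; "tool_pos": TCP position; "tcp_rot": TCP orientation; "contact_force": force on the tool from outside, world axes, zero at the start; "moment": the same for the moment, N m; "grip_width": finger opening in mm.
Only numpy, scipy, OpenCV 4.12 (cv2) and the standard library are available. Lean on these libraries where they do the work, as an engineer would, in place of code of your own. Each camera call takes 0.05 s, during which the arm holds its last target.

## Working session

There is one attempt and no reset: what is moved stays moved. The work goes in short steps, Python scripts to look and compute and a tool call to move; the robot and the scene stay as the last step left them, time stands still between calls to the robot, and variables do not carry over. Pictures are saved under pics/ and viewed, and the job is handed in when it is done.

Besides the shell and the picture viewer there is one more tool, called after "Call:" by a JSON object that holds its "fn" and its "kwargs". send_rows: Moves the arm, as the interface text tells. Its arguments: {"type":"object","properties":{"targets":{"type":"array","items":{"type":"array","items":{"type":"array","items":{"type":"number"}}}}},"required":["targets"]}

```bash
mkdir -p pics; ls
python3 - <<'E'
from plant import *
import cv2
o=get_obs();print(o)
for c in ["scene","side","wrist"]:
    im=capture(c);cv2.imwrite(f"pics/{c}0.png",im[:,:,::-1]);m=camera_model(c);print(c,m)
E
```

```text
pics
{'time': 0.0, 'joint_positions': array([ 1.19500435e+00,  3.42711447e-01,  1.52502755e+00, -2.11278916e-05,
        1.27541906e+00, -1.45981222e-01]), 'dq': array([-0.00181839,  0.00024072, -0.00084427,  0.00106623, -0.00121665,
        0.00133641]), 'tau': array([ 2.36721098e-04, -4.31238914e+01, -2.44219226e+01,  7.18901306e-02,
        5.56211499e-02, -1.09521932e-04]), 'tool_pos': array([119.41074978, 510.80853666, 226.04715167]), 'tcp_rot': array([-3.14004095e+00, -2.07721481e-04,  2.91178791e+00]), 'contact_force': array([ 0.16457504,  0.18778933, -0.22171515]), 'moment': array([-0.01383157,  0.01320494,  0.03923788]), 'grip_width': 91.67816629932665}
scene {'K': array([[492.19273251,   0.        , 316.06514962],
       [  0.        , 492.19273251, 239.43830539],
       [  0.        ,   0.        ,   1.        ]]), 'world_to_cam': array([[-5.68427492e-01,  8.22694471e-01, -7.99960676e-03,
         2.65738829e+02],
       [-4.79057552e-01, -3.23060921e-01,  8.16171246e-01,
         1.70730528e+02],
       [ 6.68875212e-01,  4.67766446e-01,  5.77754708e-01,
        -1.257065
[... 444 characters left out ...]
2],
       [-4.31043521e-01, -6.58570240e-01,  6.16836057e-01,
        -8.28262665e+02],
       [ 0.00000000e+00,  0.00000000e+00,  0.00000000e+00,
         1.00000000e+00]])}
wrist {'K': array([[400.96149544,   0.        , 317.46743203],
       [  0.        , 400.96149544, 239.74629199],
       [  0.        ,   0.        ,   1.        ]]), 'world_to_cam': array([[ 2.27731733e-01,  9.73723641e-01, -7.27243928e-04,
        -5.24134625e+02],
       [-9.28315662e-01,  2.16886305e-01, -3.01977420e-01,
         3.91419623e+01],
       [-2.93884824e-01,  6.94449531e-02,  9.53314800e-01,
        -3.89842527e+02],
       [ 0.00000000e+00,  0.00000000e+00,  0.00000000e+00,
         1.00000000e+00]])}
```

View pics/scene0.png

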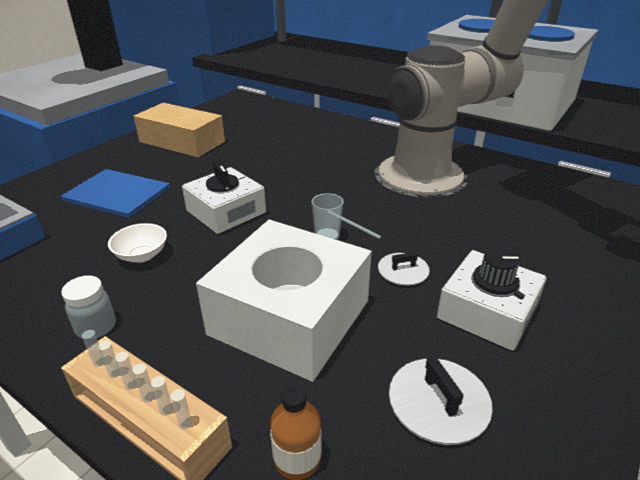

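View pics/side0.png

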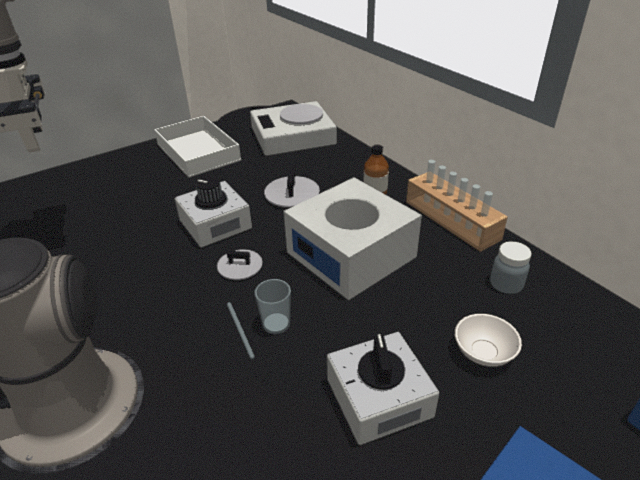

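View pics/wrist0.png

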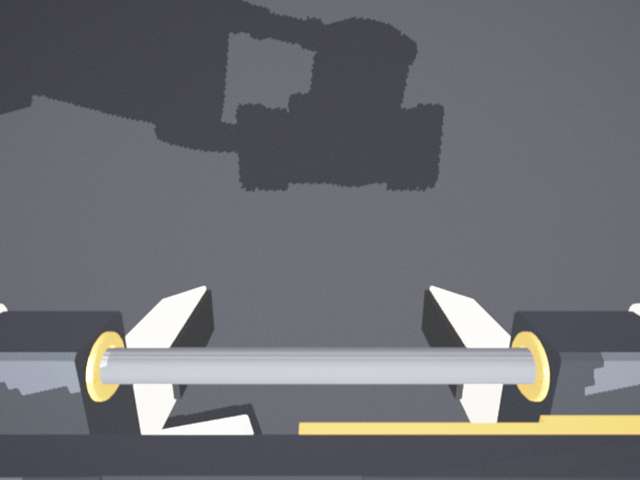

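The scene view shows the heater (bar knob) at about (223,185), the pump (fluted dial) at (497,275), the bath at (287,270), the large lid at (440,398) and a small look-alike lid at (404,268). The beaker is at (327,215) and the dish at (137,243). The side view agrees: heater (381,370), pump (211,195), large lid (292,190), small lid (240,263).

```bash
cat > h.py <<'E'
from plant import *
import numpy as np, cv2
def proj(m,p):
    W=m["world_to_cam"];c=(W[:3,:3]@np.asarray(p,float)+W[:3,3]);q=m["K"]@np.array([c[0],-c[1],-c[2]]);return q[:2]/q[2]
def ray(m,uv):
    W=m["world_to_cam"];R=W[:3,:3];o=-R.T@W[:3,3];d=np.linalg.inv(m["K"])@np.array([uv[0],uv[1],1.]);d=R.T@np.array([d[0],-d[1],-d[2]]);return o,d/np.linalg.norm(d)
def tri(ms,uvs):
    A=np.zeros((3,3));b=np.zeros(3);rs=[ray(m,u) for m,u in zip(ms,uvs)]
    for o,d in rs:
        P=np.eye(3)-np.outer(d,d);A+=P;b+=P@o
    x=np.linalg.solve(A,b);return x,[round(float(np.linalg.norm((np.eye(3)-np.outer(d,d))@(x-o))),1) for o,d in rs]
def atz(m,uv,z):
    o,d=ray(m,uv);return o+d*(z-o[2])/d[2]
E
python3 - <<'E'
from h import *
np.set_printoptions(precision=1,suppress=True)
ms={c:camera_model(c) for c in("scene","side")}
for c in ms: capture(c)
for l in ["heat_knob_grip","heat_knob_pointer","heater_box","pump_box","pump_dial_grip","pump_dial_line","preset_tab_tip","bath_well","lid_center","lid_handle","beaker","dish"]:
    r={c:place_of(l,c)[:3] for c in ms}
    for c in r: print(l,c,[(np.round(x["location"]).astype(int).tolist(),round(x["conf"],2)) for x in r[c]])
    for a in r["scene"]:
        for b in r["side"]:
            x,e=tri(list(ms.values()),[a["location"][::-1],b["location"][::-1]])
            if max(e)<12: print("   ",x,e)
print(get_obs()["time"])
E
```

```text
heat_knob_grip scene [([171, 223], 0.58)]
heat_knob_grip side [([356, 381], 0.65)]
    [ 415.2 -278.9  102.8] [2.1, 2.1]
heat_knob_pointer scene [([173, 224], 0.57)]
heat_knob_pointer side [([333, 378], 0.96)]
    [ 435.1 -251.8  115.8] [0.7, 0.7]
heater_box scene [([213, 223], 0.96)]
heater_box side [([400, 377], 0.79)]
    [ 417.5 -284.8   -3. ] [4.1, 4.1]
pump_box scene [([316, 487], 0.58), ([252, 143], 0.3)]
pump_box side [([224, 217], 0.61)]
    [412.4 315.1  -1.5] [0.0, 0.0]
pump_dial_grip scene [([266, 498], 0.65)]
pump_dial_grip side []
pump_dial_line scene [([278, 517], 0.91)]
pump_dial_line side [([193, 197], 0.64)]
    [387.3 341.4  79.2] [1.8, 1.8]
preset_tab_tip scene []
preset_tab_tip side [([219, 354], 0.27)]
bath_well scene [([269, 288], 0.64)]
bath_well side [([218, 351], 0.69)]
    [597.7  34.9  98. ] [1.1, 1.1]
lid_center scene [([392, 439], 0.89), ([264, 404], 0.78)]
lid_center side [([188, 292], 0.96), ([261, 239], 0.89), ([355, 382], 0.53)]
    [621.3 313.6  19.9] [0.8, 0.8]
    [383.  141.7  15.7] [1.0, 1.0]
lid_handle scene [([257, 409], 0.8), ([377, 443], 0.78), ([391, 440], 0.7)]
lid_handle side [([250, 237], 0.79), ([182, 291], 0.72)]
    [386.9 150.9  38. ] [0.9, 0.9]
    [616.3 310.8  42.6] [2.9, 2.9]
    [626.1 317.8  32.7] [2.9, 2.9]
beaker scene [([235, 330], 0.87)]
beaker side [([322, 272], 0.94)]
    [359.6 -37.   -1.5] [0.8, 0.8]
dish scene [([252, 144], 0.8), ([172, 223], 0.53)]
dish side [([354, 483], 0.98)]
    [ 621.2 -317.2   -0.2] [1.7, 1.7]
1.45
```

Run:
```python
import cv2,numpy as np
s=cv2.imread("pics/scene0.png");d=cv2.imread("pics/side0.png")
f=lambda im,x,y,w:cv2.resize(im[y-w*3//4:y+w*3//4,x-w:x+w],(400,300),interpolation=cv2.INTER_CUBIC)
cv2.imwrite("pics/crops1.png",np.vstack([np.hstack([f(s,497,285,60),f(d,211,205,48)]),np.hstack([f(s,223,190,50),f(d,381,375,64)])]))
```

```text
(no output)
```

View pics/crops1.png

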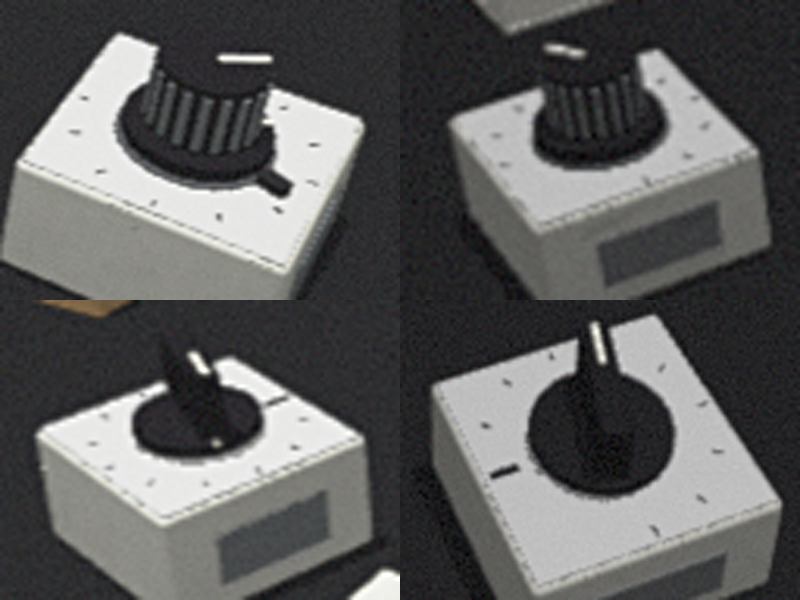

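Run:
```python
from h import *
np.set_printoptions(precision=1,suppress=True)
m=camera_model("side")
print("tick",atz(m,(351,381.4),70),"ptr ends",atz(m,(317+193/3.125,327+25/3.125),120),atz(m,(317+200/3.125,327+62/3.125),120))
print("skirt c",atz(m,(317+201/3.125,327+133/3.125),82))
m=camera_model("scene")
print("tick",atz(m,(173+277/4,152+101/4),70), "line top outer", atz(camera_model("scene"),(437+271/400*120,240+60/300*90),120),"inner",atz(m,(437+219/400*120,240+58/300*90),120))
print("tab",atz(m,(437+275/400*120,240+184/300*90),78.5))
w=camera_model("wrist");W=w["world_to_cam"];print(-W[:3,:3].T@W[:3,3])
```

```text
tick [ 368.3 -271.8   70. ] ptr ends [ 430.5 -257.9  120. ] [ 418.6 -277.6  120. ]
skirt c [ 412.9 -288.1   82. ]
tick [ 367.4 -268.3   70. ] line top outer [395.7 334.4 120. ] inner [407.7 313.9 120. ]
tab [429.7 355.5  78.5]
[ 41.2 529.1 383.6]
```

```bash
cat > g.py <<'E'
import sys
from h import *
from scipy.spatial.transform import Rotation as Ro
o=get_obs();x,y,z,psi=map(float,sys.argv[1:5])
R=Ro.from_euler("xyz",o["tcp_rot"])
T=Ro.from_euler("xyz",[np.pi,0,np.radians(psi)])
d=R.inv().apply(np.array([x,y,z])-o["tool_pos"]);rv=np.degrees((R.inv()*T).as_rotvec())
print("t",round(o["time"],2),"pos",o["tool_pos"].round(1),"yaw",np.degrees(o["tcp_rot"]).round(1),"w",round(o["grip_width"],1),"F",o["contact_force"].round(1),"M",o["moment"].round(2),"q",o["joint_positions"].round(2))
print("turn",rv.round(1),"shift",d.round(1),"rows",round(np.linalg.norm(d)/41.7,1),round(np.linalg.norm(rv)/7.16,1))
E
python3 g.py 440 230 245 118
```

```text
t 1.45 pos [119.6 511.2 226.7] yaw [180.   -0.  166.8] w 91.7 F [-0.4  0.  -0.1] M [-0.03  0.01 -0.01] q [ 1.19  0.34  1.52  0.    1.28 -0.15]
turn [ 0.  -0.  48.8] shift [-376.1 -200.8  -18.3] rows 10.2 6.8
```

Call:
{"fn": "send_rows", "kwargs": {"targets": [[[0,0,5,-36,-19,-2,-1],[0,0,10,-72,-38,-4,-1],[0,0,15,-108,-57,-5,-1],[0,0,20,-144,-76,-7,-1],[0,0,25,-180,-95,-9,-1]]]}}

```text
time: 1.87
tool_pos: [274.2, 376.4, 235.9]
tcp_rot: [3.141, 0.0, 2.472]
contact_force: [1.1, 0.4, 0.4]
grip_width: 91.9
```

```bash
python3 g.py 440 230 245 118
```

```text
t 1.87 pos [274.2 376.4 235.9] yaw [180.    0.  141.6] w 91.9 F [1.1 0.4 0.4] M [-0.02 -0.04 -0.01] q [ 0.78  0.22  1.66  0.    1.25 -0.12]
turn [ 0.  -0.  23.6] shift [-220.9  -11.8   -9. ] rows 5.3 3.3
```

Call:
{"fn": "send_rows", "kwargs": {"targets": [[[0,0,5,-41,-2,-2,-1],[0,0,10,-82,-4,-3,-1],[0,0,15,-122,-6,-5,-1],[0,0,20,-163,-9,-7,-1],[0,0,24,-203,-11,-9,-1]]]}}

```text
time: 2.28
tool_pos: [427.3, 241.9, 245.0]
tcp_rot: [3.141, -0.0, 2.052]
contact_force: [0.0, 0.4, 0.2]
grip_width: 91.9
```

```bash
python3 g.py 414 -283 235 59
```

```text
t 2.28 pos [427.3 241.9 245. ] yaw [180.   -0.  117.6] w 91.9 F [0.  0.4 0.2] M [-0.02 -0.01 -0.03] q [ 0.36  0.26  1.58  0.    1.29 -0.12]
turn [ 0.  -0.  58.6] shift [-459.1 -254.7    9.9] rows 12.6 8.2
```

Call:
{"fn": "send_rows", "kwargs": {"targets": [[[0,0,5,-36,-20,1,-1],[0,0,10,-72,-40,2,-1],[0,0,15,-108,-60,3,-1],[0,0,20,-144,-80,4,-1],[0,0,25,-180,-100,5,-1]]]}}

```text
time: 2.7
tool_pos: [421.2, 35.9, 239.8]
tcp_rot: [3.141, -0.0, 1.616]
contact_force: [2.2, -0.5, -0.6]
grip_width: 91.5
```

```bash
python3 g.py 414 -283 235 59
```

```text
t 2.7 pos [421.2  35.9 239.8] yaw [180.   -0.   92.6] w 91.5 F [ 2.2 -0.5 -0.6] M [-0.07 -0.04 -0.03] q [-0.1   0.14  1.76  0.    1.24 -0.14]
turn [ 0.  -0.  33.6] shift [-318.3  -21.7    4.8] rows 7.7 4.7
```

Call:
{"fn": "send_rows", "kwargs": {"targets": [[[0,0,5,-41,-3,1,-1],[0,0,10,-82,-6,2,-1],[0,0,15,-122,-9,3,-1],[0,0,20,-163,-12,4,-1],[0,0,25,-203,-15,5,-1]]]}}

```text
time: 3.12
tool_pos: [416.2, -167.9, 234.9]
tcp_rot: [3.141, -0.0, 1.179]
contact_force: [0.9, 0.1, 0.5]
grip_width: 91.6
```

```bash
python3 g.py 414 -283 235 59
```

```text
t 3.12 pos [ 416.2 -167.9  234.9] yaw [180.   -0.   67.6] w 91.6 F [0.9 0.1 0.5] M [-0.09 -0.02 -0.01] q [-0.55  0.19  1.71  0.    1.24 -0.16]
turn [ 0.  -0.   8.6] shift [-1.073e+02  4.190e+01 -1.000e-01] rows 2.8 1.2
```

Call:
{"fn": "send_rows", "kwargs": {"targets": [[[0,0,3,-36,14,0,-1],[0,0,6,-72,28,0,-1],[0,0,8.6,-107,42,0,-1],[0,0,8.6,-107,42,0,-1]]]}}

```text
time: 3.45
tool_pos: [414.8, -286.8, 234.4]
tcp_rot: [3.14, 0.002, 1.027]
contact_force: [-1.0, 0.5, 0.5]
grip_width: 91.6
```

Run:
```python
from h import *
np.set_printoptions(precision=1,suppress=True)
o=get_obs();m=camera_model("wrist");im=capture("wrist");cv2.imwrite("pics/w1.png",im[:,:,::-1])
np.save("w1m.npy",m,allow_pickle=True)
print(o["tool_pos"],np.degrees(o["tcp_rot"]))
for l,z in [("heat_knob_grip",104),("heat_knob_pointer",120),("heater_box",0)]:
    for r in place_of(l,"wrist")[:2]: print(l,r["location"],r["conf"],atz(m,r["location"][::-1],z))
```

```text
[ 414.8 -286.8  234.4] [179.9   0.1  58.8]
heat_knob_grip [222.9, 319.2] 0.79 [ 419.8 -284.9  104. ]
heat_knob_pointer [180.2, 311.5] 0.97 [ 432.9 -252.8  120. ]
heater_box [191.9, 314.6] 0.61 [ 418.4 -280.     0. ]
```

View pics/w1.png

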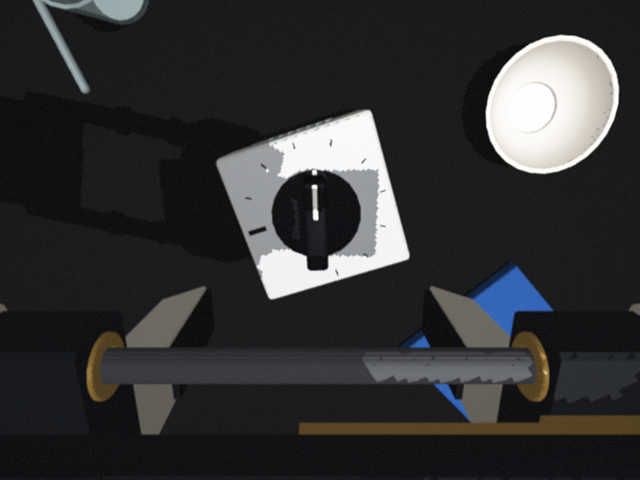

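Run:
```python
from h import *
np.set_printoptions(precision=1,suppress=True)
m=np.load("w1m.npy",allow_pickle=True).item()
c=np.array([atz(m,p,70) for p in [(218,160),(371,111),(409,258),(270,298)]]);print(c,c.mean(0))
print("skirt",atz(m,(316.5,213),82),"tick",atz(m,(249,233),70),atz(m,(266,229),70))
a,b=atz(m,(314.3,185),120),atz(m,(316,217),120);print("line",a,b,np.degrees(np.arctan2(*(a-b)[1::-1])))
for z in(104,110,120):print("far end",atz(m,(314,170),z))
print("near end",atz(m,(317,255),120))
im=cv2.imread("pics/w1.png");cv2.imwrite("pics/w1c.png",cv2.resize(im[110:310,200:420],(660,600),interpolation=cv2.INTER_CUBIC))
```

```text
[[ 373.5 -207.5   70. ]
 [ 494.7 -237.8   70. ]
 [ 464.7 -359.2   70. ]
 [ 342.9 -329.1   70. ]] [ 418.9 -283.4   70. ]
skirt [ 419.2 -282.1   82. ] tick [ 360.6 -270.    70. ] [ 374.7 -274.5   70. ]
line [ 432.9 -256.6  120. ] [ 422.2 -276.3  120. ] 61.71680799987284
far end [ 436.8 -249.6  104. ]
far end [ 437.2 -248.9  110. ]
far end [ 438.  -247.8  120. ]
near end [ 408.3 -300.7  120. ]
```

View pics/w1c.png

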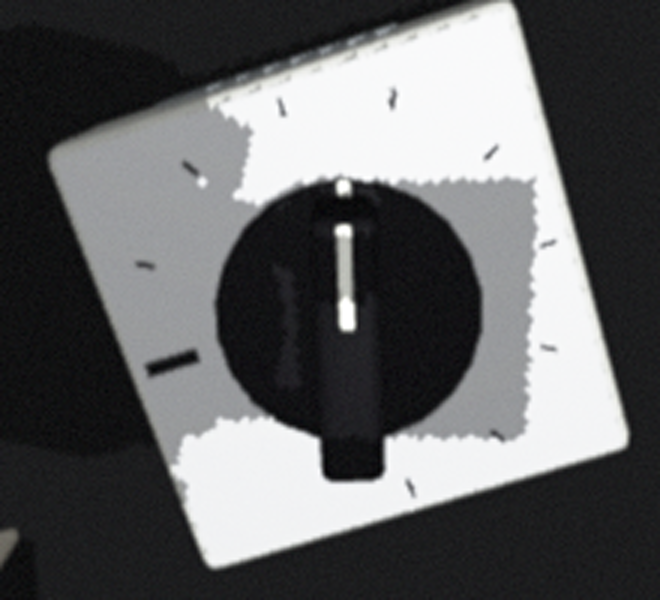

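```bash
python3 g.py 419 -283 87 62
```

```text
t 3.65 pos [ 415.1 -279.7  234.5] yaw [-180.    -0.    59.3] w 91.9 F [-0.4  0.7 -0.7] M [-0.15  0.04 -0.01] q [-0.75  0.29  1.58  0.    1.28 -0.21]
turn [-0.  -0.  -2.7] shift [ -0.9   5.2 147.5] rows 3.5 0.4
```

Call:
{"fn": "send_rows", "kwargs": {"targets": [[[0,0,-1.5,-0.5,3,20,-1],[0,0,-2.7,-1,5,50,-1],[0,0,-2.7,-1,5,70,-1],[0,0,-2.7,-1,5,80,-1],[0,0,-2.7,-1,5,80,-1]]]}}

```text
time: 4.07
tool_pos: [418.3, -282.0, 153.0]
tcp_rot: [-3.137, -0.001, 1.083]
contact_force: [-0.0, -0.6, 0.3]
grip_width: 91.9
```

```bash
python3 - <<'E'
from h import *
np.set_printoptions(precision=1,suppress=True)
o=get_obs();m=camera_model("wrist");im=capture("wrist");cv2.imwrite("pics/w2.png",im[:,:,::-1])
np.save("w2m.npy",m,allow_pickle=True)
print(o["tool_pos"],np.degrees(o["tcp_rot"]))
for l,z in [("heat_knob_grip",104),("heat_knob_pointer",120)]:
    for r in place_of(l,"wrist")[:2]: print(l,r["location"],r["conf"],atz(m,r["location"][::-1],z))
E
python3 g.py 419 -283 87 62
```

```text
[ 418.3 -282.   153. ] [-179.8   -0.1   62. ]
heat_knob_grip [272.3, 314.4] 0.85 [ 417.2 -283.6  104. ]
heat_knob_pointer [221.1, 314.2] 0.76 [ 433.  -254.1  120. ]
t 4.22 pos [ 419.8 -284.   156.1] yaw [179.9   0.   62. ] w 91.6 F [ 0.2 -0.1 -0.5] M [-0.09  0.13 -0.02] q [-0.75  0.38  1.68  0.    1.08 -0.26]
turn [ 0.1  0.  -0. ] shift [ 0.6 -1.3 69.1] rows 1.7 0.0
```

View pics/w2.png

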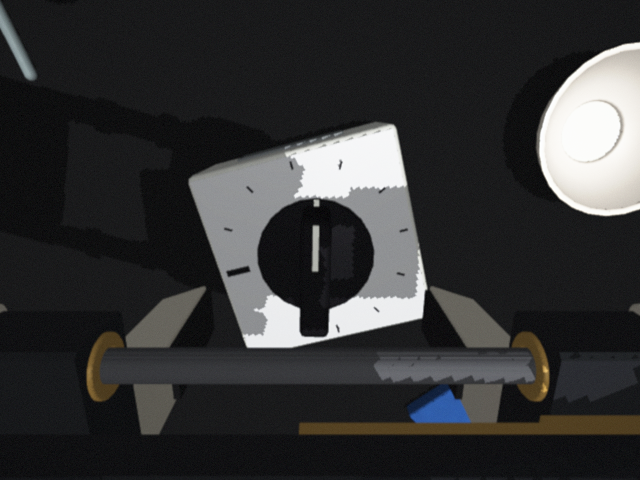

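Wrist view: the bar runs from (316,205) to (314,330), midway between the fingers and parallel to the pads. The tick is at (238,271), so I'm descending.

Call:
{"fn": "send_rows", "kwargs": {"targets": [[[0,0,0,0,-0.5,30,-1],[0,0,0,0,-1,55,-1],[0,0,0,0,-1,67,-1],[0,0,0,0,-1,69,-1],[0,0,0,0,-1,69,-1]]]}}

```text
time: 4.63
tool_pos: [418.5, -283.8, 86.4]
tcp_rot: [3.141, 0.0, 1.081]
contact_force: [-0.1, -0.1, 0.5]
grip_width: 91.9
```

```bash
python3 g.py 418.5 -283 87 62
```

```text
t 4.63 pos [ 418.5 -283.8   86.4] yaw [180.    0.   61.9] w 91.9 F [-0.1 -0.1  0.5] M [-0.11  0.13 -0.01] q [-0.75  0.47  1.76  0.    0.91 -0.26]
turn [ 0.   0.  -0.1] shift [ 0.7 -0.4 -0.6] rows 0.0 0.0
```

Call:
{"fn": "send_rows", "kwargs": {"targets": [[[0,0,0,0,0,0,1],[0,0,0,0,0,0,1],[0,0,0,0,0,0,1],[0,0,0,0,0,0,1],[0,0,0,0,0,0,1]]]}}

```text
time: 5.05
tool_pos: [418.3, -283.8, 86.2]
tcp_rot: [3.141, 0.0, 1.081]
contact_force: [0.3, 0.1, -0.3]
grip_width: 63.1
```

Call:
{"fn": "send_rows", "kwargs": {"targets": [[[0,0,0,0,0,0,1],[0,0,0,0,0,0,1],[0,0,0,0,0,0,1]]]}}

```text
time: 5.3
tool_pos: [418.1, -283.6, 85.7]
tcp_rot: [3.142, -0.0, 1.081]
contact_force: [-0.0, 0.6, 0.1]
grip_width: 43.2
```

```bash
python3 g.py 418.5 -283 87 62
```

```text
t 5.3 pos [ 418.1 -283.6   85.7] yaw [180.   -0.   61.9] w 43.2 F [-0.   0.6  0.1] M [-0.12  0.07 -0.01] q [-0.75  0.47  1.77  0.    0.91 -0.26]
turn [ 0.  -0.  -0.1] shift [ 0.7  0.1 -1.3] rows 0.0 0.0
```

Fingers close at about 80 mm/s, so a few more rows are needed.

Call:
{"fn": "send_rows", "kwargs": {"targets": [[[0,0,0,0,0,0,1],[0,0,0,0,0,0,1],[0,0,0,0,0,0,1],[0,0,0,0,0,0,1],[0,0,0,0,0,0,1]]]}}

```text
time: 5.72
tool_pos: [416.2, -282.6, 85.5]
tcp_rot: [-3.137, -0.0, 1.081]
contact_force: [-8.7, 2.2, 6.3]
grip_width: 15.9
```

```bash
python3 g.py 418.5 -283 87 62
```

```text
t 5.72 pos [ 416.2 -282.6   85.5] yaw [-179.7   -0.    62. ] w 15.9 F [-8.7  2.2  6.3] M [0.25 1.15 0.08] q [-0.75  0.47  1.77 -0.    0.91 -0.26]
turn [-0.3 -0.  -0. ] shift [ 0.7  2.2 -1.5] rows 0.1 0.0
```

Call:
{"fn": "send_rows", "kwargs": {"targets": [[[0,0,0,0,-2.5,0,1],[0,0,-5,0,-2.5,0,1],[0,0,-10,0,-2.5,0,1],[0,0,-15,0,-2.5,0,1],[0,0,-20,0,-2.5,0,1]]]}}

```text
time: 6.13
tool_pos: [416.0, -282.5, 85.5]
tcp_rot: [3.141, -0.0, 1.434]
contact_force: [0.4, 0.2, -1.9]
grip_width: 15.6
```

```bash
python3 g.py 416 -282 87 166
```

```text
t 6.13 pos [ 416.  -282.5   85.5] yaw [180.   -0.   82.2] w 15.6 F [ 0.4  0.2 -1.9] M [-0.12  0.09 -0.09] q [-0.75  0.47  1.77  0.    0.9  -0.61]
turn [  0.    0.  -83.8] shift [ 0.5 -0.  -1.5] rows 0.0 11.7
```

Force is near zero and the knob is turning. Continuing.

Call:
{"fn": "send_rows", "kwargs": {"targets": [[[0,0,-6,0,0,0,1],[0,0,-12,0,0,0,1],[0,0,-18,0,0,0,1],[0,0,-24,0,0,0,1],[0,0,-30,0,0,0,1]]]}}

```text
time: 6.55
tool_pos: [415.8, -282.5, 85.5]
tcp_rot: [-3.142, -0.0, 1.959]
contact_force: [-0.2, -0.5, -0.0]
grip_width: 15.6
```

Call:
{"fn": "send_rows", "kwargs": {"targets": [[[0,0,-6,0,0,0,1],[0,0,-12,0,0,0,1],[0,0,-18,0,0,0,1],[0,0,-24,0,0,0,1],[0,0,-30,0,0,0,1]]]}}

```text
time: 6.97
tool_pos: [415.6, -282.6, 85.5]
tcp_rot: [-3.141, -0.0, 2.482]
contact_force: [-1.4, -1.1, -0.8]
grip_width: 15.7
```

```bash
python3 g.py 416 -282 87 166
```

```text
t 6.97 pos [ 415.6 -282.6   85.5] yaw [-180.    -0.   142.2] w 15.7 F [-1.4 -1.1 -0.8] M [-0.32  0.31 -0.08] q [-0.75  0.47  1.77 -0.    0.9  -1.66]
turn [ -0.   -0.  -23.8] shift [ 0.1  0.7 -1.5] rows 0.0 3.3
```

Call:
{"fn": "send_rows", "kwargs": {"targets": [[[0,0,-6,0,0,0,1],[0,0,-12,0,0,0,1],[0,0,-17,0,0,0,1],[0,0,-20,0,0,0,1],[0,0,-21,0,0,0,1]]]}}

```text
time: 7.38
tool_pos: [415.5, -282.7, 85.5]
tcp_rot: [-3.141, -0.0, 2.846]
contact_force: [-1.2, -1.6, -1.8]
grip_width: 15.9
```

```bash
python3 g.py 416 -282 87 166
```

```text
t 7.38 pos [ 415.5 -282.7   85.5] yaw [-180.    -0.   163.1] w 15.9 F [-1.2 -1.6 -1.8] M [-0.49  0.35 -0.05] q [-0.75  0.47  1.77 -0.    0.9  -2.02]
turn [-0.  -0.  -2.9] shift [-0.2  0.8 -1.5] rows 0.0 0.4
```

Call:
{"fn": "send_rows", "kwargs": {"targets": [[[0,0,-1,0,0,0,1],[0,0,-2,0,0,0,1],[0,0,-3,0,0,0,1],[0,0,-3,0,0,0,1]]]}}

```text
time: 7.72
tool_pos: [415.6, -282.8, 85.5]
tcp_rot: [-3.141, -0.0, 2.897]
contact_force: [-3.7, -4.5, -3.2]
grip_width: 16.1
```

```bash
python3 g.py 416 -282 87 166
```

```text
t 7.72 pos [ 415.6 -282.8   85.5] yaw [-180.   -0.  166.] w 16.1 F [-3.7 -4.5 -3.2] M [-0.76  0.62 -0.01] q [-0.75  0.47  1.77 -0.    0.9  -2.08]
turn [-0. -0. -0.] shift [-0.2  0.8 -1.5] rows 0.0 0.0
```

Call:
{"fn": "send_rows", "kwargs": {"targets": [[[0,0,-1,0,0,0,1],[0,0,-2,0,0,0,1],[0,0,-2,0,0,0,1]]]}}

```text
time: 7.97
tool_pos: [415.6, -282.8, 85.5]
tcp_rot: [-3.141, -0.0, 2.931]
contact_force: [-4.0, -4.6, -1.7]
grip_width: 16.0
```

```bash
python3 g.py 416 -282 87 166
```

```text
t 7.97 pos [ 415.6 -282.8   85.5] yaw [-180.    -0.   167.9] w 16.0 F [-4.  -4.6 -1.7] M [-0.78  0.59 -0.48] q [-0.75  0.47  1.77 -0.    0.9  -2.11]
turn [-0.  -0.   1.9] shift [-0.2  0.8 -1.5] rows 0.0 0.3
```

Call:
{"fn": "send_rows", "kwargs": {"targets": [[[0,0,-2,0,0,0,-1],[0,0,-2,0,0,0,-1],[0,0,-2,0,0,0,-1],[0,0,-2,0,0,0,-1],[0,0,-2,0,0,0,-1]]]}}

```text
time: 8.38
tool_pos: [416.1, -282.3, 85.8]
tcp_rot: [3.141, 0.0, 2.965]
contact_force: [0.3, -0.3, -0.7]
grip_width: 44.7
```

Call:
{"fn": "send_rows", "kwargs": {"targets": [[[0,0,0,0,0,-25,-1],[0,0,0,0,0,-60,-1],[0,0,0,0,0,-95,-1],[0,0,0,0,0,-120,-1],[0,0,0,0,0,-120,-1]]]}}

```text
time: 8.8
tool_pos: [418.1, -284.1, 211.2]
tcp_rot: [-3.136, 0.009, 2.966]
contact_force: [-0.4, -1.3, -0.8]
grip_width: 77.9
```

```bash
python3 - <<'E'
from h import *
np.set_printoptions(precision=1,suppress=True)
m=camera_model("wrist");im=capture("wrist");cv2.imwrite("pics/w3.png",im[:,:,::-1])
np.save("w3m.npy",m,allow_pickle=True)
E
python3 g.py 410 100 235 117
```

```text
t 8.85 pos [ 417.1 -283.3  208.4] yaw [-179.8    0.3  169.9] w 82.2 F [ 0.9  0.4 -0.6] M [ 0.02 -0.04  0.04] q [-0.75  0.32  1.61  0.    1.2  -2.14]
turn [-0.   0.4 52.9] shift [ 74.  376.1 -28.2] rows 9.2 7.4
```

View pics/w3.png

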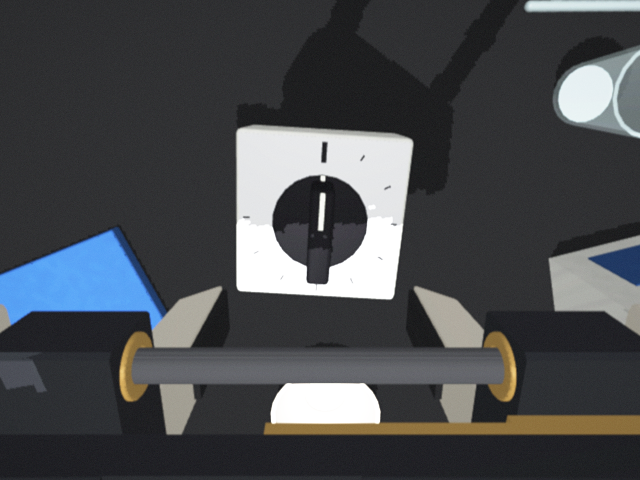

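Run:
```python
from h import *
np.set_printoptions(precision=1,suppress=True)
m=np.load("w3m.npy",allow_pickle=True).item()
an=lambda a,b:np.degrees(np.arctan2(*(a-b)[1::-1]))
im=cv2.imread("pics/w3.png");cv2.imwrite("pics/w3c.png",cv2.resize(im[110:310,220:430],(630,600),interpolation=cv2.INTER_CUBIC))
a,b=atz(m,(322.2,195),120),atz(m,(321,229),120);print("line",an(a,b),a,b)
a,b=atz(m,(324.3,143),70),atz(m,(323.8,162),70);print("tick",an(a,b),a)
c=np.array([atz(m,p,70) for p in [(237,127),(412,137),(393,298),(237,290)]]);print(c,c.mean(0),an(c[0],c[3]),an(c[1],c[2]));print("ax-tick",an(a,atz(m,(320.5,221),82)),atz(m,(320.5,221),82))
```

```text
line 168.14690989806178 [ 388.4 -276.8  120. ] [ 410.1 -281.4  120. ]
tick 168.68576524549528 [ 361.3 -270.3   70. ]
[[ 339.4 -329.8   70. ]
 [ 368.2 -207.5   70. ]
 [ 493.  -235.9   70. ]
 [ 464.  -360.1   70. ]] [ 416.2 -283.3   70. ] 166.35882959655422 167.1634067844259
ax-tick 167.18309276026068 [ 415.2 -282.5   82. ]
```

View pics/w3c.png

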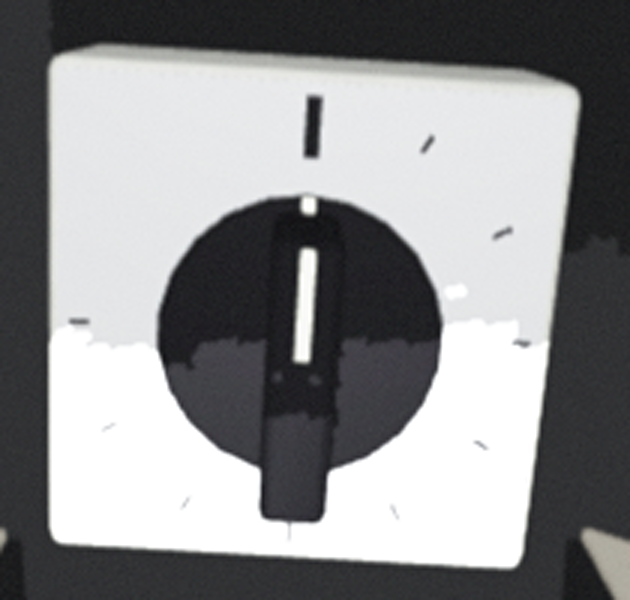

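Call:
{"fn": "send_rows", "kwargs": {"targets": [[[0,0,6,8,38,-5,-1],[0,0,12,16,76,-10,-1],[0,0,18,24,114,-15,-1],[0,0,24,32,152,-20,-1],[0,0,30,40,190,-25,-1]]]}}

```text
time: 9.27
tool_pos: [408.7, -87.2, 229.5]
tcp_rot: [-3.141, -0.002, 2.439]
contact_force: [0.9, -0.5, -0.5]
grip_width: 91.7
```

```bash
python3 g.py 412 315 240 117
```

```text
t 9.27 pos [408.7 -87.2 229.5] yaw [-1.800e+02 -1.000e-01  1.397e+02] w 91.7 F [ 0.9 -0.5 -0.5] M [-0.05 -0.07 -0.04] q [-0.39  0.14  1.78  0.    1.22 -1.26]
turn [-0.  -0.1 22.7] shift [257.5 309.  -10. ] rows 9.6 3.2
```

Call:
{"fn": "send_rows", "kwargs": {"targets": [[[0,0,5,26,31,-2,-1],[0,0,10,52,62,-4,-1],[0,0,15,78,93,-6,-1],[0,0,20,104,124,-8,-1],[0,0,22.7,130,155,-10,-1]]]}}

```text
time: 9.68
tool_pos: [408.5, 114.4, 239.6]
tcp_rot: [-3.14, -0.001, 2.044]
contact_force: [1.7, -0.7, 0.1]
grip_width: 92.2
```

```bash
python3 g.py 412 315 240 117
```

```text
t 9.68 pos [408.5 114.4 239.6] yaw [-179.9   -0.   117.1] w 92.2 F [ 1.7 -0.7  0.1] M [-0.06 -0.08  0.03] q [ 0.09  0.15  1.75  0.    1.25 -0.38]
turn [-0.1 -0.   0.1] shift [177.1  94.5  -0.4] rows 4.8 0.0
```

Call:
{"fn": "send_rows", "kwargs": {"targets": [[[0,0,0,36,19,0,-1],[0,0,0,72,38,0,-1],[0,0,0,108,57,0,-1],[0,0,0,140,75,0,-1],[0,0,0,165,88,0,-1]]]}}

```text
time: 10.1
tool_pos: [410.8, 302.3, 239.0]
tcp_rot: [-3.14, -0.001, 2.05]
contact_force: [0.1, 0.5, -0.4]
grip_width: 91.6
```

Call:
{"fn": "send_rows", "kwargs": {"targets": [[[0,0,0,8,4,0,-1],[0,0,0,12,6,0,-1],[0,0,0,12,6,0,-1],[0,0,0,12,6,0,-1]]]}}

```text
time: 10.43
tool_pos: [411.5, 311.9, 240.0]
tcp_rot: [-3.14, 0.0, 2.048]
contact_force: [-0.6, -1.1, -0.1]
grip_width: 91.8
```

```bash
cat > look.py <<'E'
import sys
from h import *
np.set_printoptions(precision=1,suppress=True)
n=sys.argv[1]
m=camera_model("wrist");im=capture("wrist");cv2.imwrite(f"pics/{n}.png",im[:,:,::-1]);np.save(n+"m.npy",m,allow_pickle=True)
for a in sys.argv[2:]:
    l,z=a.split(":")
    for r in place_of(l,"wrist")[:2]: print(l,np.round(r["location"],1),round(r["conf"],2),atz(m,r["location"][::-1],float(z)))
E
python3 look.py w4 pump_dial_grip:104 pump_dial_line:82 preset_tab_tip:75 pump_box:0
python3 g.py 412 315 240 117
```

```text
pump_dial_grip [226.1 309.9] 0.74 [407.8 308.6 104. ]
pump_dial_line [170.6 306.7] 0.75 [387.6 341.8  82. ]
preset_tab_tip [178.5 354. ] 0.68 [424.5 352.7  75. ]
pump_box [193.4 308.5] 0.94 [402.7 311.4   0. ]
t 10.68 pos [411.9 312.  240.8] yaw [180.    0.  117.3] w 91.6 F [ 0.8 -0.6 -0.1] M [-0.12  0.09 -0.02] q [ 0.5   0.32  1.52 -0.    1.3   0.02]
turn [0.  0.  0.3] shift [2.6 1.4 0.8] rows 0.1 0.0
```

View pics/w4.png

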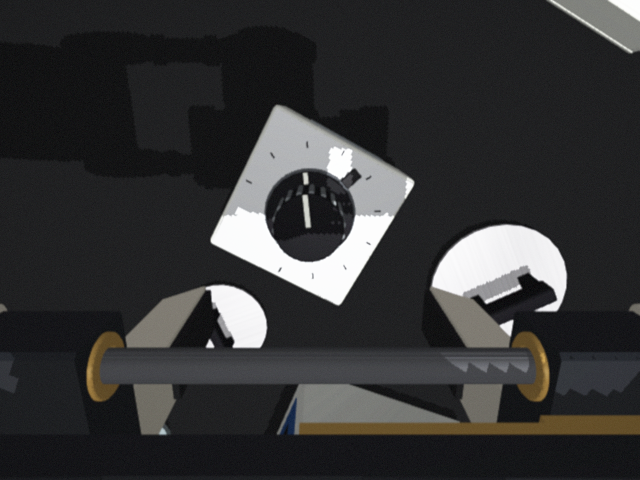

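Run:
```python
from h import *
np.set_printoptions(precision=1,suppress=True)
m=np.load("w4m.npy",allow_pickle=True).item()
an=lambda a,b:np.degrees(np.arctan2(*(a-b)[1::-1]))
im=cv2.imread("pics/w4.png");cv2.imwrite("pics/w4c.png",cv2.resize(im[95:315,200:425],(675,660)[:2] and (614,600),interpolation=cv2.INTER_CUBIC))
c=np.array([atz(m,p,70) for p in [(277,105),(414,184),(341,305),(211,241)]]);print(c,c.mean(0),an(c[0],c[3]),an(c[0],c[1]))
ax=atz(m,(309.5,215),82);print("skirt",ax)
a,b=atz(m,(306,195),120),atz(m,(307,226),120);print("line",an(a,b),a,b)
a=atz(m,(306,175),82);print("skirt line",a,an(a,ax))
t=atz(m,(351,178.5),78.5);print("tab",t,an(t,ax),np.linalg.norm((t-ax)[:2]))
```

```text
[[344.9 374.6  70. ]
 [471.  370.8  70. ]
 [470.  246.9  70. ]
 [342.4 249.2  70. ]] [407.1 310.4  70. ] 88.87071261564695 178.27129908307768
skirt [405.7 311.   82. ]
line 118.6727023925412 [393.3 331.5 120. ] [404.1 311.8 120. ]
skirt line [388.7 338.5  82. ] 121.86319601137042
tab [421.8 351.9  78.5] 68.54290897384868 43.95061501258204
```

View pics/w4c.png

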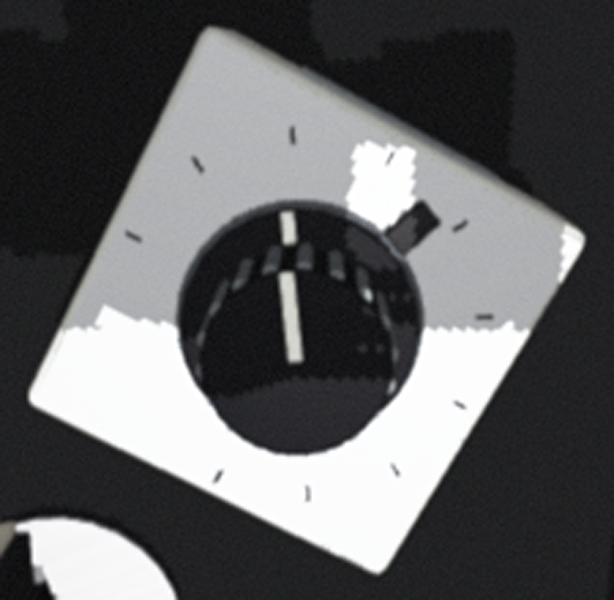

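```bash
python3 g.py 406 311 156 117
```

```text
t 10.68 pos [411.9 312.  240.8] yaw [180.    0.  117.3] w 91.6 F [ 0.8 -0.6 -0.1] M [-0.12  0.09 -0.02] q [ 0.5   0.32  1.52 -0.    1.3   0.02]
turn [0.  0.  0.3] shift [ 1.8 -5.8 84.8] rows 2.0 0.0
```

Call:
{"fn": "send_rows", "kwargs": {"targets": [[[0,0,0,1,-3,25,-1],[0,0,0,2,-6,55,-1],[0,0,0,2,-6,75,-1],[0,0,0,2,-6,80,-1],[0,0,0,2,-6,80,-1]]]}}

```text
time: 11.1
tool_pos: [405.0, 311.2, 159.7]
tcp_rot: [-3.139, 0.0, 2.048]
contact_force: [-0.1, -0.5, -0.2]
grip_width: 91.4
```

Call:
{"fn": "send_rows", "kwargs": {"targets": [[[0,0,0,0,0,0,-1],[0,0,0,0,0,0,-1],[0,0,0,0,0,0,-1]]]}}

```text
time: 11.35
tool_pos: [406.2, 312.4, 162.0]
tcp_rot: [3.139, -0.0, 2.048]
contact_force: [-0.2, 0.1, -0.0]
grip_width: 91.7
```

```bash
python3 look.py w5 pump_dial_grip:104 pump_dial_line:82 preset_tab_tip:75 pump_box:0
python3 g.py 406 311 87 117
python3 - <<'E'
import cv2
im=cv2.imread("pics/w5.png");cv2.imwrite("pics/w5c.png",cv2.resize(im[110:350,180:430],(625,600),interpolation=cv2.INTER_CUBIC))
E
```

```text
pump_dial_grip [265.2 312.1] 0.57 [405.8 309.1 104. ]
pump_dial_line [197. 304.] 0.7 [385.3 338.1  82. ]
preset_tab_tip [203.4 365.4] 0.96 [421.4 350.6  75. ]
pump_box [217.9 313.9] 0.67 [405.8 310.5   0. ]
t 11.6 pos [405.6 312.1 161. ] yaw [180.   -0.  117.4] w 91.6 F [ 0.2  0.9 -0.5] M [-0.08  0.05  0.03] q [0.51 0.38 1.66 0.   1.1  0.03]
turn [ 0.  -0.   0.4] shift [-1.2 -0.2 74. ] rows 1.8 0.1
```

View pics/w5c.png

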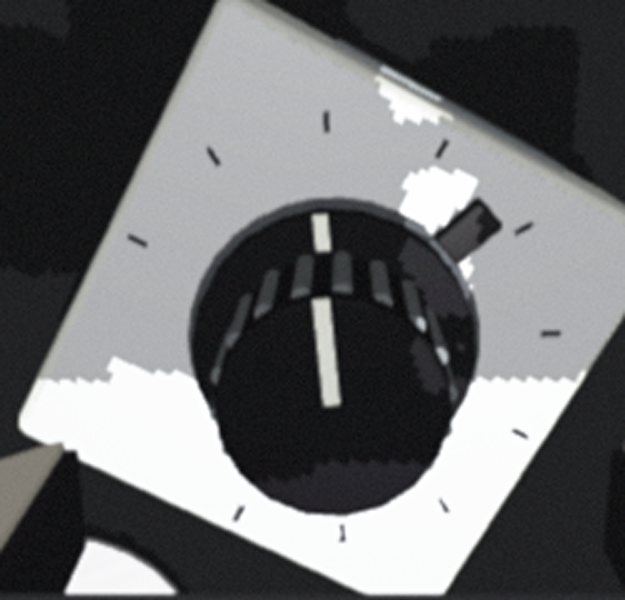

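Run:
```python
from h import *
np.set_printoptions(precision=1,suppress=True)
m=np.load("w5m.npy",allow_pickle=True).item()
an=lambda a,b:np.degrees(np.arctan2(*(a-b)[1::-1]))
f=lambda x,y:(180+x/2.5-.3,110+y/2.5-.3)
# fit axis from skirt edge points z82
P=np.array([atz(m,f(*p),82)[:2] for p in [(190,335),(478,335),(335,199),(255,222),(410,217),(210,270),(465,280)]])
A=np.c_[2*P,np.ones(len(P))];s=np.linalg.lstsq(A,(P**2).sum(1),rcond=None)[0];print("axis",s[:2],"r",np.sqrt(s[2]+s[0]**2+s[1]**2))
G=np.array([atz(m,f(*p),120)[:2] for p in [(333,514),(232,470),(435,465),(217,420),(460,400)]])
A=np.c_[2*G,np.ones(len(G))];g=np.linalg.lstsq(A,(G**2).sum(1),rcond=None)[0];print("grip axis",g[:2],"r",np.sqrt(g[2]+g[0]**2+g[1]**2))
a,b=atz(m,f(318,298),120),atz(m,f(331,406),120);print("line",an(a,b),a,b)
for ax in (s[:2],np.array([406,310.5])):
  a=atz(m,f(320,213),82)[:2];print("skl",a,an(a,ax))
  t=atz(m,f(468,232),78.5)[:2];print("tab",t,an(t,ax),np.linalg.norm(t-ax))
a,b=atz(m,f(491,212),78.5),atz(m,f(447,251),78.5);print("tabdir",an(a,b))
```

```text
axis [404.6 313.2] r 35.712396731636986
grip axis [405.5 311.8] r 26.28842335899913
line 123.52226096436247 [391.6 331.2 120. ] [404.9 311.1 120. ]
skl [386.7 340.3] 123.47710317893679
tab [421.2 352. ] 66.81829228345184 42.24489301051324
skl [386.7 340.3] 123.0173641646193
tab [421.2 352. ] 69.9031439990696 44.21526981223894
tabdir 70.38388211855882
```

Call:
{"fn": "send_rows", "kwargs": {"targets": [[[0,0,0,0,0,30,-1],[0,0,0,0,0,55,-1],[0,0,0,0,0,68,-1],[0,0,0,0,0,73,-1],[0,0,0,0,0,73,-1]]]}}

```text
time: 12.02
tool_pos: [404.9, 311.7, 86.7]
tcp_rot: [-3.139, 0.0, 2.049]
contact_force: [-0.3, -0.2, 0.2]
grip_width: 91.7
```

```bash
python3 g.py 405.5 312 87 117
```

```text
t 12.02 pos [404.9 311.7  86.7] yaw [-179.9    0.   117.4] w 91.7 F [-0.3 -0.2  0.2] M [-0.08 -0.03  0.01] q [0.51 0.48 1.75 0.   0.92 0.03]
turn [-0.1  0.   0.4] shift [-0.   0.7 -0.3] rows 0.0 0.1
```

Call:
{"fn": "send_rows", "kwargs": {"targets": [[[0,0,0,0,0,0,1],[0,0,0,0,0,0,1],[0,0,0,0,0,0,1],[0,0,0,0,0,0,1],[0,0,0,0,0,0,1]]]}}

```text
time: 12.43
tool_pos: [405.7, 312.2, 88.2]
tcp_rot: [3.14, -0.0, 2.049]
contact_force: [0.3, -0.3, -0.2]
grip_width: 63.1
```

Call:
{"fn": "send_rows", "kwargs": {"targets": [[[0,0,0,0,0,0,1],[0,0,0,0,0,0,1],[0,0,0,0,0,0,1],[0,0,0,0,0,0,1]]]}}

```text
time: 12.77
tool_pos: [404.1, 311.3, 87.7]
tcp_rot: [-3.139, 0.0, 2.049]
contact_force: [-4.8, -1.8, 5.3]
grip_width: 51.3
```

```bash
python3 g.py 405.5 312 87 117
```

```text
t 12.77 pos [404.1 311.3  87.7] yaw [-179.8    0.   117.4] w 51.3 F [-4.8 -1.8  5.3] M [-0.51  0.85 -0.02] q [0.51 0.48 1.75 0.   0.92 0.03]
turn [-0.2  0.   0.4] shift [-0.1  1.6  0.7] rows 0.0 0.1
```

Call:
{"fn": "send_rows", "kwargs": {"targets": [[[0,0,0,0,-1.7,0,1],[0,0,5,0,-1.7,0,1],[0,0,10,0,-1.7,0,1],[0,0,15,0,-1.7,0,1],[0,0,20,0,-1.7,0,1]]]}}

```text
time: 13.18
tool_pos: [404.3, 311.4, 87.8]
tcp_rot: [3.141, -0.0, 1.695]
contact_force: [1.7, 0.5, 0.0]
grip_width: 51.5
```

```bash
python3 g.py 404 311 87 63.4
```

```text
t 13.18 pos [404.3 311.4  87.8] yaw [179.9  -0.   97.1] w 51.5 F [1.7 0.5 0. ] M [-0.12  0.07  0.07] q [0.51 0.47 1.75 0.   0.92 0.38]
turn [ 0.1 -0.  33.7] shift [-0.4 -0.4  0.8] rows 0.0 4.7
```

Call:
{"fn": "send_rows", "kwargs": {"targets": [[[0,0,6,0,0,0,1],[0,0,12,0,0,0,1],[0,0,18,0,0,0,1],[0,0,24,0,0,0,1],[0,0,30,0,0,0,1]]]}}

```text
time: 13.6
tool_pos: [404.9, 311.4, 87.8]
tcp_rot: [3.14, -0.001, 1.171]
contact_force: [2.9, -0.8, -1.8]
grip_width: 51.5
```

Call:
{"fn": "send_rows", "kwargs": {"targets": [[[0,0,3,0,0,0,1],[0,0,4,0,0,0,1],[0,0,4,0,0,0,1]]]}}

```text
time: 13.85
tool_pos: [404.9, 311.3, 87.8]
tcp_rot: [3.14, -0.002, 1.106]
contact_force: [5.1, 0.4, -2.0]
grip_width: 51.1
```

```bash
python3 g.py 404 311 87 63.4;python3 look.py w6 preset_tab_tip:75 pump_dial_line:82
python3 - <<'E'
import cv2
im=cv2.imread("pics/w6.png");cv2.imwrite("pics/w6c.png",cv2.resize(im[150:420,180:460],(622,600),interpolation=cv2.INTER_CUBIC))
E
```

```text
t 13.85 pos [404.9 311.3  87.8] yaw [ 1.799e+02 -1.000e-01  6.340e+01] w 51.1 F [ 5.1  0.4 -2. ] M [-0.13 -0.53  0.  ] q [ 0.51  0.47  1.75 -0.    0.92  0.97]
turn [ 0.1 -0.1 -0. ] shift [-0.7 -0.7  0.8] rows 0.0 0.0
preset_tab_tip [204.9 306.4] 0.66 [421.8 352.1  75. ]
pump_dial_line [230.7 312.1] 0.98 [419.7 342.4  82. ]
```

View pics/w6c.png

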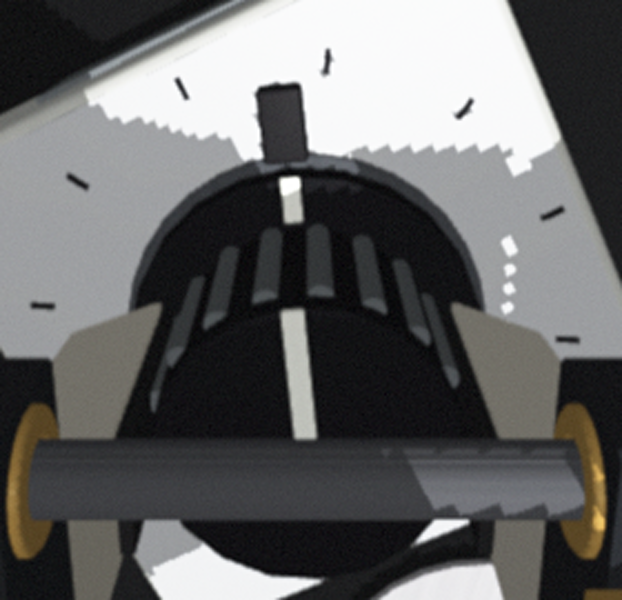

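The white line (290,178 in the crop) points at the tab (282,122) to within about 1 mm. I'm releasing the dial.

Call:
{"fn": "send_rows", "kwargs": {"targets": [[[0,0,0,0,0,0,-1],[0,0,0,0,0,0,-1],[0,0,0,0,0,0,-1],[0,0,0,0,0,0,-1],[0,0,0,0,0,0,-1]]]}}

```text
time: 14.42
tool_pos: [403.6, 311.2, 87.5]
tcp_rot: [-3.141, 0.0, 1.107]
contact_force: [0.2, -0.2, -0.7]
grip_width: 79.9
```

Call:
{"fn": "send_rows", "kwargs": {"targets": [[[0,0,0,0,0,-25,-1],[0,0,0,0,0,-60,-1],[0,0,0,0,0,-95,-1],[0,0,0,0,0,-120,-1],[0,0,0,0,0,-120,-1]]]}}

```text
time: 14.83
tool_pos: [406.1, 312.6, 213.1]
tcp_rot: [3.136, -0.008, 1.106]
contact_force: [0.1, -0.2, 0.7]
grip_width: 91.8
```

```bash
python3 look.py w7 preset_tab_tip:75 pump_dial_line:82 lid_center:30 lid_handle:50
python3 g.py 621 314 150 0
python3 - <<'E'
import cv2
im=cv2.imread("pics/w7.png");cv2.imwrite("pics/w7c.png",cv2.resize(im[100:340,190:440],(625,600),interpolation=cv2.INTER_CUBIC))
E
```

```text
preset_tab_tip [171.1 308.9] 0.88 [421.8 352.4  75. ]
preset_tab_tip [187.4 311.9] 0.61 [418.4 340.7  75. ]
pump_dial_line [186.4 310.9] 0.97 [418.6 342.7  82. ]
lid_center [ 92.  550.4] 0.93 [620.2 316.9  30. ]
lid_handle [ 91.3 569. ] 0.93 [622.5 315.   50. ]
lid_handle [374.6 372.2] 0.6 [387.4 155.1  50. ]
t 15.08 pos [403.1 310.8 206.1] yaw [-1.799e+02  1.000e-01  6.340e+01] w 91.7 F [-0.4  0.7 -0.5] M [-0.16  0.08  0.05] q [0.51 0.33 1.6  0.   1.21 0.97]
turn [-0.   0.2 63.4] shift [100.7 193.5  55.5] rows 5.4 8.9
```

View pics/w7c.png

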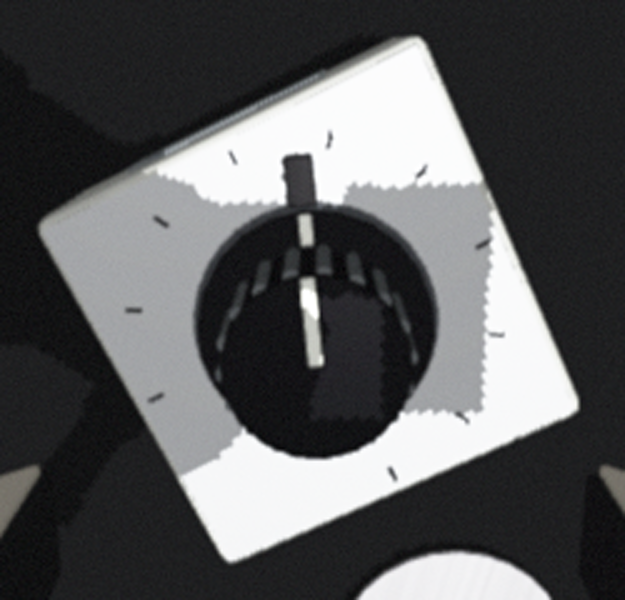

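View pics/w7.png

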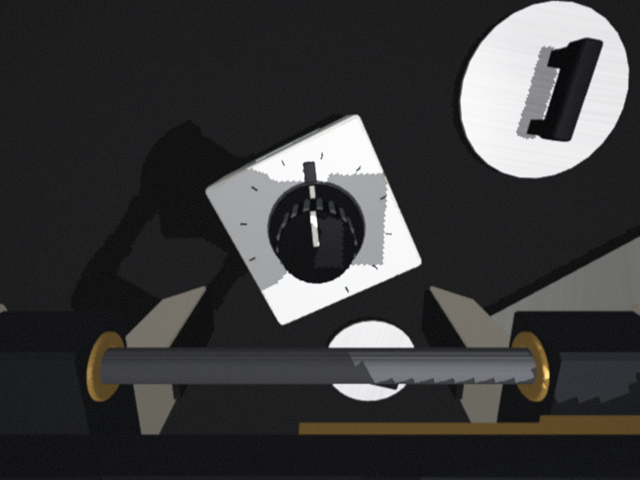

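Run:
```python
from h import *
np.set_printoptions(precision=1,suppress=True)
m=np.load("w7m.npy",allow_pickle=True).item()
an=lambda a,b:np.degrees(np.arctan2(*(a-b)[1::-1]))
a,b=atz(m,(594,42),61),atz(m,(565,139),61);print(a,b,an(a,b),(a+b)/2)
```

```text
[641.4 341.3  61. ] [604.1 285.8  61. ] 56.08905385522167 [622.8 313.5  61. ]
```

```bash
python3 g.py 621 315 190 56
```

```text
t 15.08 pos [403.1 310.8 206.1] yaw [-1.799e+02  1.000e-01  6.340e+01] w 91.7 F [-0.4  0.7 -0.5] M [-0.16  0.08  0.05] q [0.51 0.33 1.6  0.   1.21 0.97]
turn [-0.1  0.1  7.4] shift [101.5 193.   15.5] rows 5.2 1.0
```

Call:
{"fn": "send_rows", "kwargs": {"targets": [[[0,0,2,15,29,2,-1],[0,0,4,33,63,4,-1],[0,0,6,51,97,8,-1],[0,0,7.4,69,131,10,-1],[0,0,7.4,85,162,12,-1]]]}}

```text
time: 15.5
tool_pos: [588.2, 314.1, 193.3]
tcp_rot: [-3.14, 0.002, 0.975]
contact_force: [0.6, 0.9, 0.2]
grip_width: 92.0
```

Call:
{"fn": "send_rows", "kwargs": {"targets": [[[0,0,0,16,20,1,-1],[0,0,0,20,29,3,-1],[0,0,0,20,29,3,-1],[0,0,0,20,29,3,-1],[0,0,0,20,29,3,-1]]]}}

```text
time: 15.92
tool_pos: [620.9, 315.0, 191.7]
tcp_rot: [-3.14, 0.002, 0.977]
contact_force: [0.3, 0.7, 0.6]
grip_width: 91.6
```

```bash
python3 look.py w8 lid_center:30 lid_handle:50
python3 g.py 621 315 190 56
```

```text
lid_center [217.5 315.9] 0.83 [621.4 315.3  30. ]
lid_handle [221.4 319.1] 0.94 [624.6 315.5  50. ]
t 16.07 pos [621.2 315.4 193.1] yaw [-180.   -0.   56.] w 91.8 F [-0.6  1.6  0.4] M [-0.1  0.1 -0. ] q [0.36 0.69 1.02 0.   1.43 0.95]
turn [-0. -0.  0.] shift [-0.4  0.1  3.1] rows 0.1 0.0
```

View pics/w8.png

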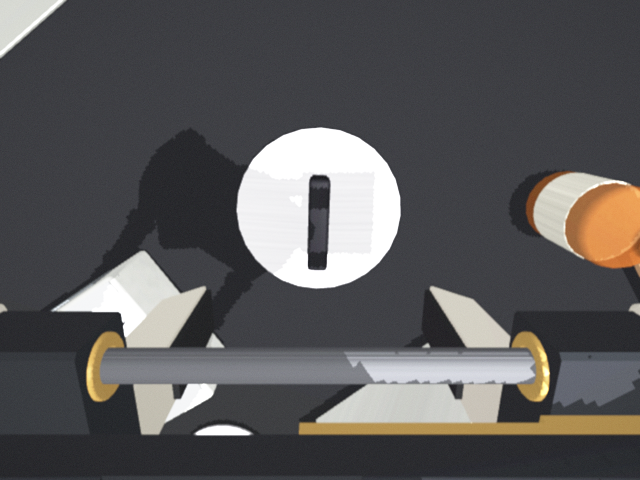

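Run:
```python
from h import *
np.set_printoptions(precision=1,suppress=True)
m=np.load("w8m.npy",allow_pickle=True).item();m7=np.load("w7m.npy",allow_pickle=True).item()
an=lambda a,b:np.degrees(np.arctan2(*(a-b)[1::-1]))
print("handle tri far",tri([m7,m],[(597,40),(319,176)]),"near",tri([m7,m],[(565,139),(317.5,268)]))
print("disc tri",tri([m7,m],[(544.5,90),(319,208)]))
print(tri([camera_model("scene"),camera_model("side")],[(440,398),(292,191)]))
a,b=atz(m,(319,178),61),atz(m,(318,254),61);print(an(a,b),(a+b)/2)
print("disc",atz(m,(319,208),15))
print("bottle cap tri",tri([camera_model("scene"),camera_model("side")],[(294,398),(377,150)]))
s=camera_model("scene")
print("bottle base",atz(s,(297,462),0))
ax=np.array([622,315]);R=np.array([[np.cos(np.radians(56)),np.sin(np.radians(56))],[np.sin(np.radians(56)),-np.cos(np.radians(56))]])
print(R@(tri([camera_model("scene"),camera_model("side")],[(294,398),(377,150)])[0][:2]-ax))
```

```text
handle tri far (array([644.7, 343.5,  59.2]), [2.1, 2.1]) near (array([604.3, 286.6,  60.3]), [1.0, 1.0])
disc tri (array([625.6, 317. ,  12. ]), [0.1, 0.1])
(array([623.1, 316.5,  10.4]), [1.0, 1.0])
55.31269796871021 [627.6 320.9  61. ]
disc [626.  317.5  15. ]
bottle cap tri (array([801.1, 200.2, 119.6]), [0.9, 0.9])
bottle base [805.9 204.5   0. ]
[  5.  212.7]
```

```bash
python3 g.py 624.5 316.5 32 55.7
```

```text
t 16.07 pos [621.2 315.4 193.1] yaw [-180.   -0.   56.] w 91.8 F [-0.6  1.6  0.4] M [-0.1  0.1 -0. ] q [0.36 0.69 1.02 0.   1.43 0.95]
turn [-0.  -0.   0.3] shift [  2.8   2.1 161.1] rows 3.9 0.0
```

Call:
{"fn": "send_rows", "kwargs": {"targets": [[[0,0,0,2,1,25,-1],[0,0,0,3,2,60,-1],[0,0,0,3,2,90,-1],[0,0,0,3,2,105,-1],[0,0,0,3,2,105,-1]]]}}

```text
time: 16.48
tool_pos: [622.4, 315.7, 83.3]
tcp_rot: [-3.137, 0.006, 0.978]
contact_force: [-1.0, 0.3, -0.9]
grip_width: 91.7
```

```bash
python3 look.py w9 lid_center:30 lid_handle:50
python3 g.py 624.5 316.5 32 55.7
```

```text
lid_center [267.6 316.3] 0.61 [622.4 314.4  30. ]
lid_handle [282.  317.3] 0.66 [623. 314.  50.]
t 16.63 pos [626.  316.9  89.6] yaw [ 1.799e+02 -1.000e-01  5.600e+01] w 91.9 F [-0.1 -0.2  0.1] M [-0.12  0.12 -0.03] q [0.36 0.78 1.14 0.   1.22 0.95]
turn [ 0.1 -0.1  0.3] shift [-1.3 -1.1 57.6] rows 1.4 0.0
```

View pics/w9.png

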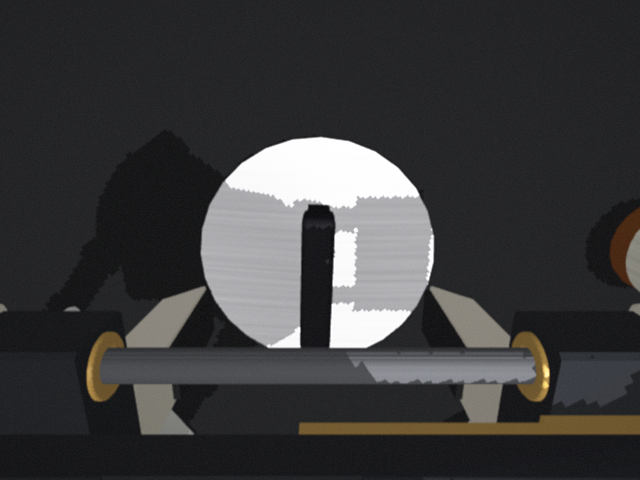

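Call:
{"fn": "send_rows", "kwargs": {"targets": [[[0,0,0,-1,-1,25,-1],[0,0,0,-1,-1,45,-1],[0,0,0,-1,-1,55,-1],[0,0,0,-1,-1,57,0],[0,0,0,-1,-1,57,1]]]}}

```text
time: 17.05
tool_pos: [624.4, 316.3, 31.5]
tcp_rot: [3.141, -0.001, 0.977]
contact_force: [0.7, -0.8, 0.7]
grip_width: 83.0
```

Call:
{"fn": "send_rows", "kwargs": {"targets": [[[0,0,0,0,0,0,1],[0,0,0,0,0,0,1],[0,0,0,0,0,0,1],[0,0,0,0,0,0,1],[0,0,0,0,0,0,1]]]}}

```text
time: 17.47
tool_pos: [624.3, 316.2, 31.2]
tcp_rot: [3.141, -0.001, 0.977]
contact_force: [0.4, 0.3, 0.8]
grip_width: 49.7
```

Call:
{"fn": "send_rows", "kwargs": {"targets": [[[0,0,0,0,0,0,1],[0,0,0,0,0,0,1],[0,0,0,0,0,0,1],[0,0,0,0,0,0,1],[0,0,0,0,0,0,1]]]}}

```text
time: 17.88
tool_pos: [623.7, 316.1, 30.5]
tcp_rot: [-3.141, 0.0, 0.977]
contact_force: [-1.5, 1.1, 0.3]
grip_width: 16.5
```

```bash
python3 g.py 624.5 316.5 32 55.7
```

```text
t 17.88 pos [623.7 316.1  30.5] yaw [-180.    0.   56.] w 16.5 F [-1.5  1.1  0.3] M [ 0.09  0.48 -0.03] q [0.36 0.84 1.2  0.   1.11 0.95]
turn [-0.   0.   0.3] shift [ 0.7  0.4 -1.5] rows 0.0 0.0
```

Call:
{"fn": "send_rows", "kwargs": {"targets": [[[0,0,0,0,0,0,1],[0,0,0,0,0,0,1],[0,0,0,0,0,-8,1],[0,0,0,0,0,-25,1],[0,0,0,0,0,-45,1]]]}}

```text
time: 18.3
tool_pos: [623.0, 315.5, 74.6]
tcp_rot: [-3.14, 0.003, 0.977]
contact_force: [-0.2, -0.8, -2.6]
grip_width: 15.8
```

Call:
{"fn": "send_rows", "kwargs": {"targets": [[[0,0,0,0,0,-25,1],[0,0,0,0,0,-55,1],[0,0,0,0,0,-85,1],[0,0,0,0,0,-110,1],[0,0,0,0,0,-125,1]]]}}

```text
time: 18.72
tool_pos: [624.9, 316.2, 204.8]
tcp_rot: [3.139, -0.004, 0.977]
contact_force: [0.2, -0.4, -3.1]
grip_width: 16.0
```

```bash
python3 g.py 600 35 200 56
python3 - <<'E'
from h import *
im=capture("scene");cv2.imwrite("pics/s2.png",im[:,:,::-1]);im2=capture("side");cv2.imwrite("pics/d2.png",im2[:,:,::-1])
E
```

```text
t 18.72 pos [624.9 316.2 204.8] yaw [179.8  -0.2  56. ] w 16.0 F [ 0.2 -0.4 -3.1] M [-0.11  0.04 -0.  ] q [ 0.36  0.69  0.99 -0.    1.45  0.95]
turn [ 0.2 -0.2 -0. ] shift [-247.   136.7    4.2] rows 6.8 0.0
```

View pics/s2.png

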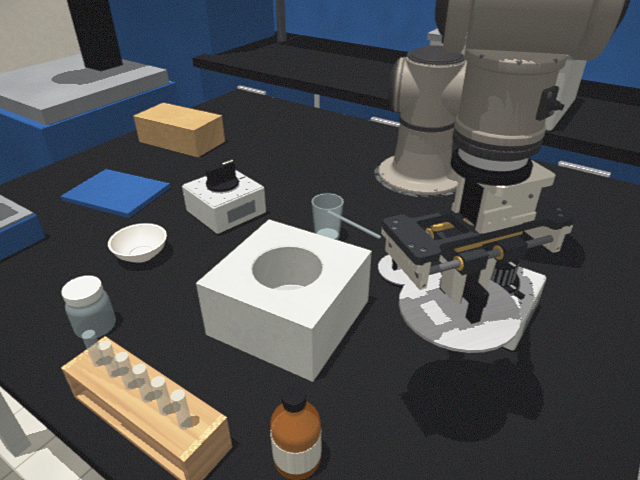

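```bash
python3 g.py 450 35 205 0
python3 - <<'E'
import cv2,numpy as np
a=cv2.imread("pics/s2.png")[210:310,225:358];b=cv2.imread("pics/side0.png")[180:260,295:405]
cv2.imwrite("pics/well.png",np.vstack([cv2.resize(a,(532,400)),cv2.resize(b,(550,400))[:200+200,:532]])[:800])
cv2.imwrite("pics/wa.png",cv2.resize(a,(798,600),interpolation=cv2.INTER_CUBIC));cv2.imwrite("pics/wb.png",cv2.resize(b,(770,560),interpolation=cv2.INTER_CUBIC))
E
```

```text
t 18.82 pos [625.4 316.4 204.7] yaw [179.8  -0.3  56. ] w 15.8 F [-0.3  0.4 -1.8] M [-0.13  0.1   0.01] q [ 0.36  0.69  1.   -0.    1.45  0.95]
turn [ 0.1 -0.4 56. ] shift [-331.4   12.1   -2.1] rows 8.0 7.8
```

View pics/wa.png

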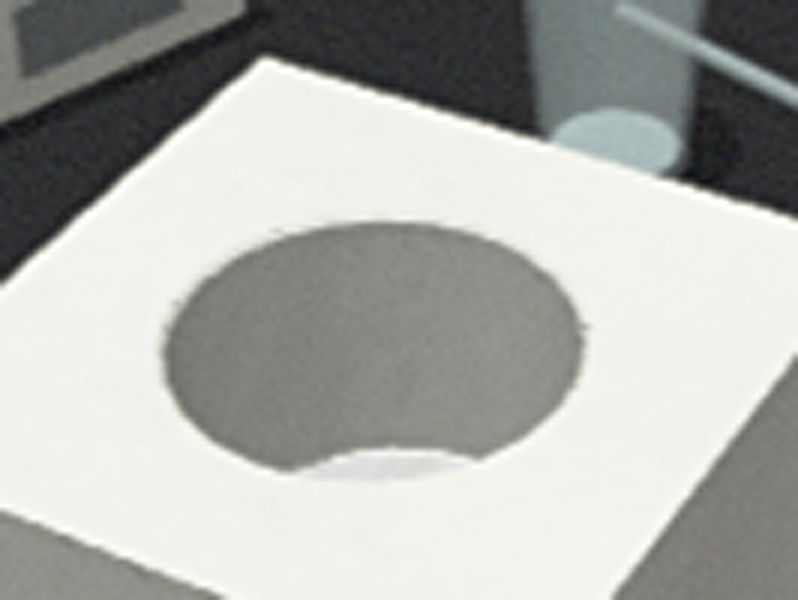

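View pics/wb.png

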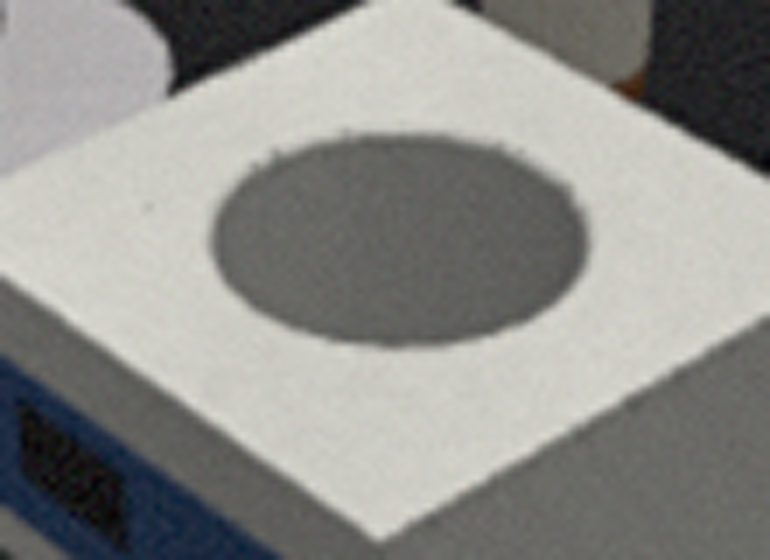

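Run:
```python
from h import *
np.set_printoptions(precision=1,suppress=True)
s,d=camera_model("scene"),camera_model("side")
def fit(m,pts,z):
    P=np.array([atz(m,p,z)[:2] for p in pts]);A=np.c_[2*P,np.ones(len(P))];q=np.linalg.lstsq(A,(P**2).sum(1),rcond=None)[0]
    return q[:2],np.sqrt(q[2]+q[0]**2+q[1]**2)
S=[(225+x/6-.4,210+y/6-.4) for x,y in [(162,350),(585,340),(385,221),(375,481),(215,265),(530,258),(230,450),(530,430)]]
D=[(295+x/7-.4,180+y/7-.4) for x,y in [(211,240),(588,240),(400,132),(405,347),(250,170),(550,170),(260,310),(545,305)]]
for z in (106,110,114): print(z,fit(s,S,z),fit(d,D,z))
```

```text
106 (array([601.4,  37.3]), np.float64(55.160750320570884)) (array([603.7,  39.2]), np.float64(55.469657440462626))
110 (array([605.4,  40.5]), np.float64(54.70398550589936)) (array([600.3,  34.7]), np.float64(55.10197413926653))
114 (array([609.3,  43.7]), np.float64(54.247220691227895)) (array([596.8,  30.1]), np.float64(54.73429083808073))
```

Call:
{"fn": "send_rows", "kwargs": {"targets": [[[0,0,5,-25,1,0,1],[0,0,11,-60,2,0,1],[0,0,17,-98,4,0,1],[0,0,23,-136,5,-1,1],[0,0,29,-174,6,-1,1]]]}}

```text
time: 19.23
tool_pos: [529.5, 167.0, 199.8]
tcp_rot: [-3.141, 0.003, 0.466]
contact_force: [0.7, 0.1, -3.0]
grip_width: 16.0
```

```bash
python3 g.py 450 35 205 0
```

```text
t 19.23 pos [529.5 167.  199.8] yaw [-180.     0.2   26.7] w 16.0 F [ 0.7  0.1 -3. ] M [-0.11  0.04 -0.05] q [ 0.17  0.42  1.48 -0.    1.24  1.27]
turn [ 0.   0.2 26.7] shift [-130.3   82.2   -4.9] rows 3.7 3.7
```

Call:
{"fn": "send_rows", "kwargs": {"targets": [[[0,0,6,-35,22,-1,1],[0,0,13,-72,45,-2,1],[0,0,20,-105,66,-4,1],[0,0,25,-125,79,-5,1],[0,0,26.7,-130,82,-5,1]]]}}

```text
time: 19.65
tool_pos: [450.2, 33.7, 205.6]
tcp_rot: [3.141, 0.003, -0.002]
contact_force: [0.1, -0.3, -2.9]
grip_width: 15.9
```

Call:
{"fn": "send_rows", "kwargs": {"targets": [[[0,0,0,0,0,0,1],[0,0,0,0,0,0,1],[0,0,0,0,0,0,1],[0,0,0,0,0,0,1]]]}}

```text
time: 19.98
tool_pos: [453.4, 37.4, 206.1]
tcp_rot: [-3.141, 0.0, 0.007]
contact_force: [-0.2, -1.2, -3.4]
grip_width: 15.8
```

```bash
python3 look.py w10 bath_well:110 lid_center:203
python3 g.py 602 38 205 0
```

```text
t 20.13 pos [453.1  37.1 206.3] yaw [-180.     0.     0.4] w 15.9 F [-0.1 -0.1 -2.7] M [-0.08  0.1  -0.01] q [-0.09  0.23  1.74  0.    1.17  1.48]
turn [-0.   0.   0.4] shift [1.489e+02 1.000e-01 1.200e+00] rows 3.6 0.1
```

View pics/w10.png

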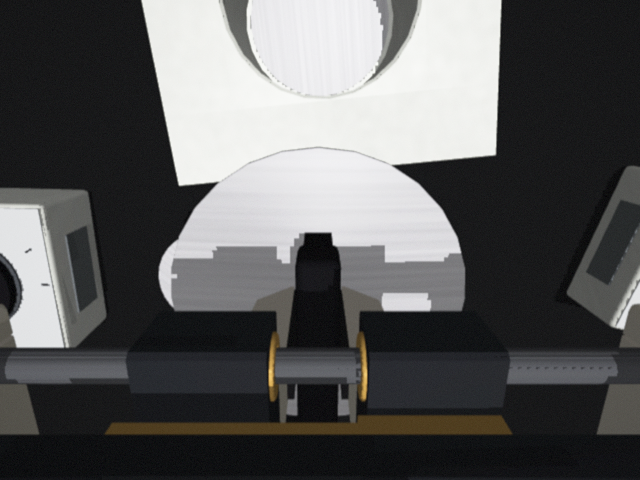

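Call:
{"fn": "send_rows", "kwargs": {"targets": [[[0,0,0,-20,0,0,1],[0,0,0,-45,0,0,1],[0,0,0,-55,0,0,1],[0,0,0,-55,0,0,1],[0,0,0,-55,0,0,1]]]}}

```text
time: 20.55
tool_pos: [398.6, 36.3, 207.0]
tcp_rot: [3.142, -0.002, 0.005]
contact_force: [0.6, 0.0, -3.1]
grip_width: 15.6
```

Call:
{"fn": "send_rows", "kwargs": {"targets": [[[0,0,0,0,0,0,1],[0,0,0,0,0,0,1],[0,0,0,0,0,0,1]]]}}

```text
time: 20.8
tool_pos: [398.7, 36.1, 206.5]
tcp_rot: [-3.141, -0.0, 0.005]
contact_force: [0.9, -1.1, -2.2]
grip_width: 15.7
```

```bash
python3 look.py w11 bath_well:110 lid_center:203
python3 g.py 602 38 205 0
```

```text
lid_center [227.9 200. ] 0.73 [436.2  84.3 203. ]
t 20.95 pos [398.2  36.1 206.5] yaw [-180.     0.     0.3] w 15.7 F [ 0.8 -0.2 -2.6] M [-0.05  0.19 -0.04] q [-0.1   0.13  1.87  0.    1.14  1.46]
turn [-0.   0.   0.3] shift [203.8  -0.9   1.5] rows 4.9 0.0
```

View pics/w11.png

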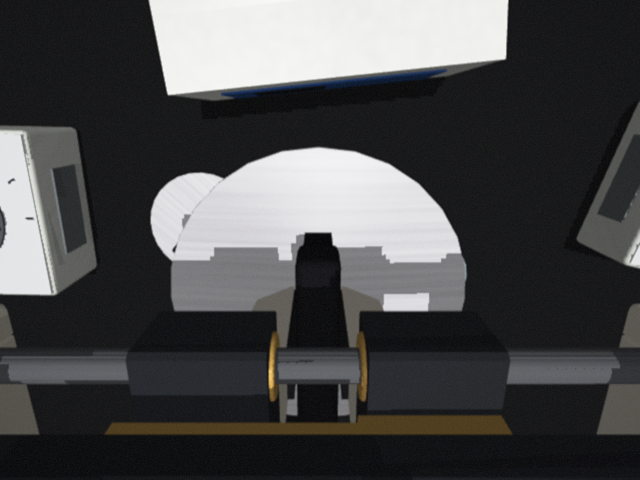

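Call:
{"fn": "send_rows", "kwargs": {"targets": [[[0,0,0,15,0,-20,1],[0,0,0,35,0,-48,1],[0,0,0,57,0,-80,1],[0,0,0,78,0,-108,1],[0,0,0,90,0,-125,1]]]}}

```text
time: 21.37
tool_pos: [490.5, 36.4, 334.5]
tcp_rot: [3.141, -0.005, 0.005]
contact_force: [0.5, -0.5, -2.6]
grip_width: 15.7
```

Call:
{"fn": "send_rows", "kwargs": {"targets": [[[0,0,0,0,0,0,1],[0,0,0,0,0,0,1],[0,0,0,0,0,0,1],[0,0,0,0,0,0,1]]]}}

```text
time: 21.7
tool_pos: [486.5, 36.7, 329.9]
tcp_rot: [-3.141, 0.004, 0.005]
contact_force: [0.8, -0.6, -2.6]
grip_width: 15.8
```

```bash
python3 look.py w12 bath_well:110 lid_center:203
python3 g.py 602 38 205 0
```

```text
bath_well [ 72.9 320.6] 0.56 [602.8  33.8 110. ]
t 21.85 pos [487.1  36.6 330.8] yaw [-1.8e+02  1.0e-01  3.0e-01] w 15.8 F [-0.6 -0.1 -2.3] M [-0.1   0.13  0.01] q [-0.08  0.21  1.42  0.    1.51  1.48]
turn [-0.   0.1  0.3] shift [115.1  -0.8 125.7] rows 4.1 0.0
```

View pics/w12.png

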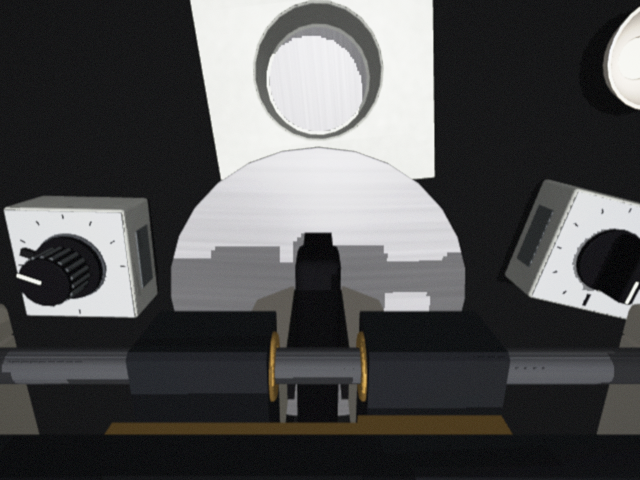

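Run:
```python
from h import *
np.set_printoptions(precision=1,suppress=True)
from plant import get_obs
o=get_obs();m=np.load("w12m.npy",allow_pickle=True).item()
im=cv2.imread("pics/w12.png");cv2.imwrite("pics/w12c.png",cv2.resize(im[0:200,180:460],(798,570),interpolation=cv2.INTER_CUBIC))
def fit(m,pts,z):
    P=np.array([atz(m,p,z)[:2] for p in pts]);A=np.c_[2*P,np.ones(len(P))];q=np.linalg.lstsq(A,(P**2).sum(1),rcond=None)[0]
    return q[:2],np.sqrt(q[2]+q[0]**2+q[1]**2)
for z in (107,110,113): print(z,fit(m,[(254.5,70),(382,70),(318,2),(318,137),(270,27),(366,25),(270,115),(366,113)],z))
print(o["tool_pos"])
for dz in(11,13.5,16): print(dz,fit(m,[(171,270),(465,270),(318,148),(220,187),(418,187),(190,225),(449,225)],o["tool_pos"][2]-dz))
```

```text
107 (array([603.1,  36. ]), np.float64(55.24271258242172))
110 (array([602.8,  36. ]), np.float64(54.80605062707942))
113 (array([602.6,  36. ]), np.float64(54.36938867174173))
[487.1  36.6 330.8]
11 (array([488.4,  35.4]), np.float64(66.73608132124022))
13.5 (array([487.2,  35.4]), np.float64(67.73700416961653))
16 (array([485.9,  35.4]), np.float64(68.73792701798655))
```

View pics/w12c.png

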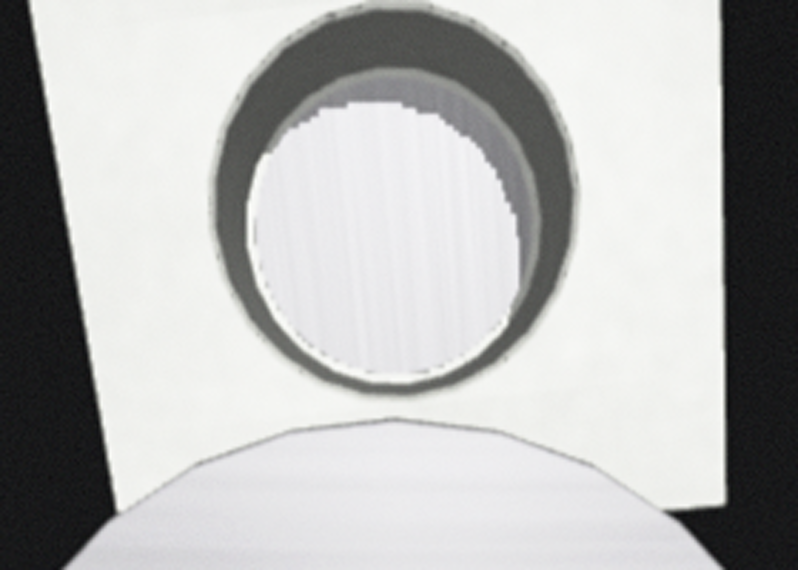

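Call:
{"fn": "send_rows", "kwargs": {"targets": [[[0,0,0,15,0,12,1],[0,0,0,42,0,38,1],[0,0,0,75,0,68,1],[0,0,0,102,0,100,1],[0,0,0,116,0,125,1]]]}}

```text
time: 22.27
tool_pos: [605.5, 37.0, 204.0]
tcp_rot: [-3.141, 0.0, 0.005]
contact_force: [-0.0, -0.3, -3.0]
grip_width: 15.8
```

Call:
{"fn": "send_rows", "kwargs": {"targets": [[[0,0,0,0,0,18,1],[0,0,0,0,0,35,1],[0,0,0,0,0,45,1],[0,0,0,0,0,48,1],[0,0,0,0,0,48,1]]]}}

```text
time: 22.68
tool_pos: [603.5, 37.2, 158.1]
tcp_rot: [-3.141, 0.001, 0.005]
contact_force: [-0.9, -0.4, -2.1]
grip_width: 15.9
```

Call:
{"fn": "send_rows", "kwargs": {"targets": [[[0,0,0,0,0,0,1],[0,0,0,0,0,0,1],[0,0,0,0,0,0,1]]]}}

```text
time: 22.93
tool_pos: [604.5, 37.1, 160.0]
tcp_rot: [3.142, -0.002, 0.005]
contact_force: [-0.3, 0.3, -3.0]
grip_width: 16.0
```

```bash
python3 g.py 603 37.2 131 0;python3 - <<'E'
from h import *
im=capture("scene");cv2.imwrite("pics/s3.png",im[:,:,::-1]);im2=capture("side");cv2.imwrite("pics/d3.png",im2[:,:,::-1])
cv2.imwrite("pics/sd3.png",np.hstack([cv2.resize(im[160:400,160:400],(400,400)),cv2.resize(im2[100:320,240:460],(400,400))])[:,:,::-1])
E
```

```text
t 22.93 pos [604.5  37.1 160. ] yaw [ 1.8e+02 -1.0e-01  3.0e-01] w 16.0 F [-0.3  0.3 -3. ] M [-0.02  0.18  0.01] q [-0.07  0.54  1.39  0.    1.21  1.5 ]
turn [ 0.  -0.1  0.3] shift [-1.6 -0.1 29. ] rows 0.7 0.0
```

View pics/sd3.png

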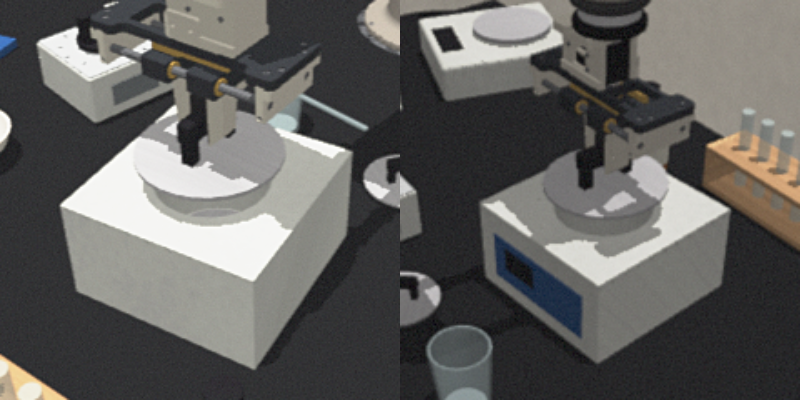

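Run:
```python
from h import *
np.set_printoptions(precision=1,suppress=True)
print(tri([camera_model("scene"),camera_model("side")],[(160+210/1.667,160+153/1.667),(240+205.5/1.818,100+181/1.818)]))
```

```text
(array([605.6,  39.5, 138.4]), [1.1, 1.1])
```

Call:
{"fn": "send_rows", "kwargs": {"targets": [[[0,0,0,-1,0,4,1],[0,0,0,-1,0,8,1],[0,0,0,-1,0,12,1],[0,0,0,-1,0,15,1],[0,0,0,-1,0,18,1]]]}}

```text
time: 23.45
tool_pos: [602.7, 37.1, 139.9]
tcp_rot: [-3.141, 0.001, 0.005]
contact_force: [-0.2, 0.8, -2.1]
grip_width: 15.8
```

```bash
python3 g.py 603 37.2 131 0
```

```text
t 23.45 pos [602.7  37.1 139.9] yaw [-180.     0.     0.3] w 15.8 F [-0.2  0.8 -2.1] M [-0.05  0.18 -0.05] q [-0.07  0.56  1.42  0.    1.16  1.5 ]
turn [-0.   0.   0.3] shift [ 0.3 -0.1  8.9] rows 0.2 0.0
```

Call:
{"fn": "send_rows", "kwargs": {"targets": [[[0,0,0,0,0,2,1],[0,0,0,0,0,4,1],[0,0,0,0,0,5.5,1],[0,0,0,0,0,7,1],[0,0,0,0,0,8,1]]]}}

```text
time: 23.87
tool_pos: [603.0, 37.2, 132.4]
tcp_rot: [-3.141, -0.0, 0.005]
contact_force: [0.2, -0.2, -3.0]
grip_width: 15.7
```

Call:
{"fn": "send_rows", "kwargs": {"targets": [[[0,0,0,0,0,0.7,1],[0,0,0,0,0,1.4,1],[0,0,0,0,0,1.4,1]]]}}

```text
time: 24.12
tool_pos: [602.9, 37.1, 131.1]
tcp_rot: [-3.142, 0.0, 0.005]
contact_force: [0.6, -0.1, -3.2]
grip_width: 15.8
```

```bash
python3 g.py 603 37.2 131 0
```

```text
t 24.12 pos [602.9  37.1 131.1] yaw [-180.     0.     0.3] w 15.8 F [ 0.6 -0.1 -3.2] M [-0.06  0.22 -0.04] q [-0.07  0.57  1.43  0.    1.14  1.5 ]
turn [-0.   0.   0.3] shift [ 0.1 -0.1  0.1] rows 0.0 0.0
```

Weight is still carried at z 131.1, so it is within about 1 mm of seating. Lowering in small steps until the force turns.

Call:
{"fn": "send_rows", "kwargs": {"targets": [[[0,0,0,0,0,0.5,1],[0,0,0,0,0,1,1],[0,0,0,0,0,1,1]]]}}

```text
time: 24.37
tool_pos: [603.2, 37.1, 130.7]
tcp_rot: [-3.142, -0.001, 0.005]
contact_force: [0.7, -0.2, 0.9]
grip_width: 15.9
```

Call:
{"fn": "send_rows", "kwargs": {"targets": [[[0,0,0,0,0,0.5,1],[0,0,0,0,0,1,1],[0,0,0,0,0,1,1]]]}}

```text
time: 24.62
tool_pos: [603.3, 37.1, 130.5]
tcp_rot: [3.142, -0.002, 0.005]
contact_force: [-1.7, -0.1, 6.5]
grip_width: 15.8
```

```bash
python3 g.py 603 37.2 131 0
```

```text
t 24.62 pos [603.3  37.1 130.5] yaw [ 1.8e+02 -1.0e-01  3.0e-01] w 15.8 F [-1.7 -0.1  6.5] M [-0.02  0.75 -0.08] q [-0.07  0.57  1.43  0.    1.14  1.5 ]
turn [ 0.  -0.1  0.3] shift [-0.3 -0.1 -0.5] rows 0.0 0.0
```

Call:
{"fn": "send_rows", "kwargs": {"targets": [[[0,0,0,0,0,-1,1],[0,0,0,0,0,-1,-1],[0,0,0,0,0,-1,-1],[0,0,0,0,0,-1,-1],[0,0,0,0,0,-1,-1]]]}}

```text
time: 25.03
tool_pos: [602.9, 37.2, 130.0]
tcp_rot: [-3.141, 0.0, 0.005]
contact_force: [0.3, -0.9, -0.0]
grip_width: 37.9
```

Call:
{"fn": "send_rows", "kwargs": {"targets": [[[0,0,0,0,0,0,-1],[0,0,0,0,0,0,-1],[0,0,0,0,0,0,-1],[0,0,0,0,0,0,-1],[0,0,0,0,0,0,-1]]]}}

```text
time: 25.45
tool_pos: [602.9, 37.1, 130.2]
tcp_rot: [-3.142, -0.0, 0.005]
contact_force: [-0.1, 0.2, -0.0]
grip_width: 71.1
```

Call:
{"fn": "send_rows", "kwargs": {"targets": [[[0,0,0,0,0,-15,-1],[0,0,0,0,0,-40,-1],[0,0,0,0,0,-75,-1],[0,0,0,0,0,-110,-1],[0,0,0,0,0,-140,-1]]]}}

```text
time: 25.87
tool_pos: [603.0, 37.1, 272.6]
tcp_rot: [3.142, -0.001, 0.005]
contact_force: [1.1, 0.2, -0.5]
grip_width: 92.0
```

Call:
{"fn": "send_rows", "kwargs": {"targets": [[[0,0,0,-30,0,-10,-1],[0,0,0,-60,0,-20,-1],[0,0,0,-60,0,-20,-1],[0,0,0,-60,0,-20,-1]]]}}

```text
time: 26.2
tool_pos: [542.5, 36.9, 291.5]
tcp_rot: [3.141, -0.003, 0.005]
contact_force: [0.7, -0.2, -0.0]
grip_width: 91.7
```

```bash
python3 look.py w13 bath_well:110 lid_center:130.5 lid_handle:150 pump_dial_line:82 preset_tab_tip:75 heat_knob_pointer:120; python3 g.py 603 37.2 131 0;python3 - <<'E'
from h import *
im=capture("scene");cv2.imwrite("pics/s4.png",im[:,:,::-1]);im2=capture("side");cv2.imwrite("pics/d4.png",im2[:,:,::-1])
cv2.imwrite("pics/sd4.png",np.hstack([cv2.resize(im[160:400,160:400],(400,400)),cv2.resize(im2[100:320,240:460],(400,400))])[:,:,::-1])
E
```

```text
lid_center [323.6 231. ] 0.96 [447.7 112.5 130.5]
lid_center [145.1 316.9] 0.79 [602.8  36.9 130.5]
lid_handle [326.3 227.7] 0.92 [456.1 110.7 150. ]
lid_handle [149.1 320.2] 0.74 [601.3  34.4 150. ]
preset_tab_tip [299.4  98.6] 0.71 [443.9 259.5  75. ]
t 26.55 pos [543.3  36.8 289.4] yaw [-1.8e+02  1.0e-01  3.0e-01] w 91.8 F [-0.1  0.1  0.6] M [-0.03  0.15 -0.01] q [-0.07  0.34  1.35  0.    1.45  1.49]
turn [-0.   0.1  0.3] shift [ 5.990e+01 -1.000e-01  1.583e+02] rows 4.1 0.0
```

View pics/sd4.png

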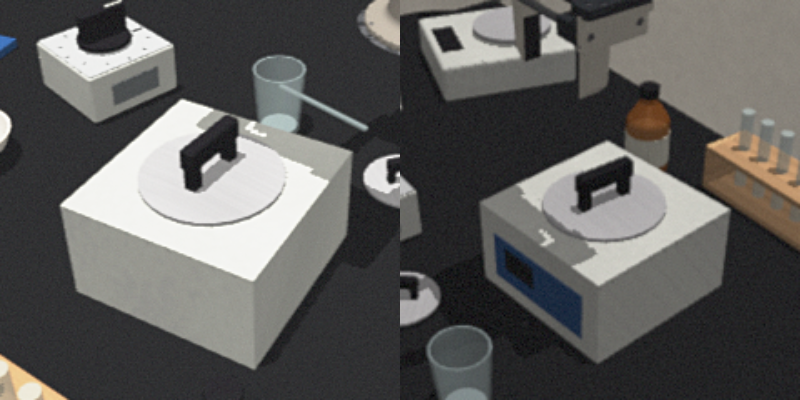

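View pics/w13.png

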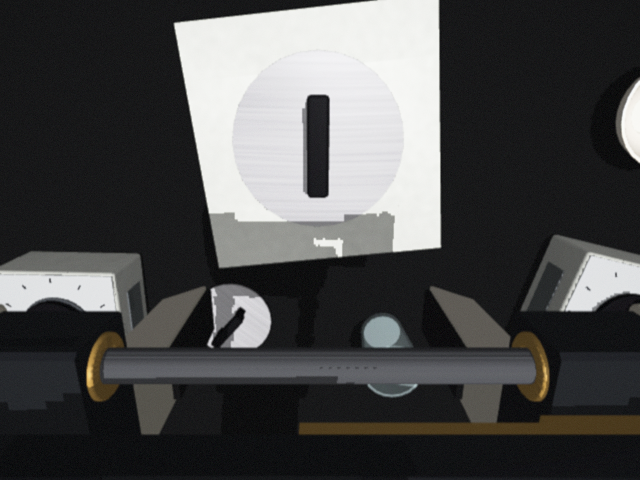

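View pics/s4.png

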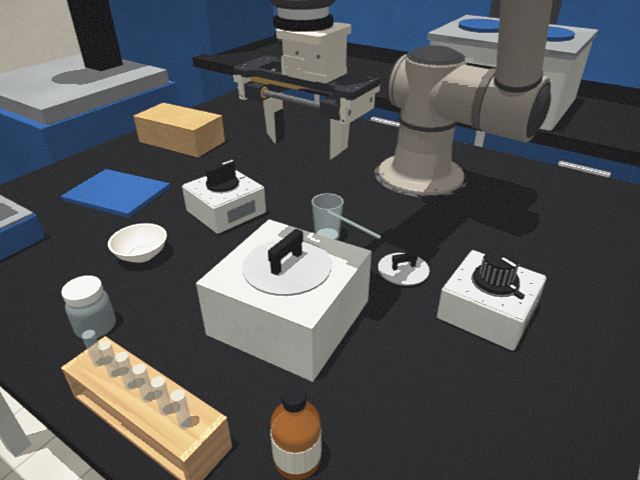

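```bash
python3 -c "
from plant import *
print(close_job())"
```

```text
the job is handed in; nothing more can be done
None
```

All three steps are done in order and the job is handed in, at about 26.6 s of the 72 s allowed. `close_job()` gives no verdict, so the result is judged only from my own checks below.

- **Heater knob:** I turned it about 104° anticlockwise until the wrist moment rose against the off stop, then let it go. The picture afterwards shows its white line within about 1° of the wide tick.
- **Pump dial:** I turned it 54° clockwise and let it go. The wrist pictures before and after release show its line pointing at the tab to within about 1 mm. The tab read the same position within about 1 mm before and after.
- **Lid:** I took the large one by its handle and lowered it until the wrist force turned at the expected height, then released it. It looks flat in the scene and side pictures. The wrist camera puts its axis at (602.8, 36.9) mm against the well at (602.8, 36.0) mm.
- **Beaker and dish:** both appear unmoved in the last pictures. The gripper is clear of everything.

Some readings disagreed:
- The scene and side cameras put the pump's axis 4 to 6 mm from where the wrist camera did. I used the wrist values and let the fingers' contact centre the grip.
- The scene/side fit for the well was about 2 mm off the wrist value.
- In the last wrist picture the network also labelled the small lid as a lid, and its tab reading there was wrong. The small lid was plain to see and I ignored both.

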